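# Stow the doughnut paddle in the counter rack

### The job

The wooden doughnut paddle was shoved handle-first into its wooden holder. Press on the blade and slide it until it sticks out over the holder's open edge and can be gripped there, draw it out, lay it down flat on the counter and let go. Then take it by the handle and slide it blade-first all the way into the free middle tier of the green counter rack, and leave it lying there with the handle sticking out of the front; do not disturb the jar, the shaker or the mug.

Things in the scene. Friction and masses are not known exactly. Their poses are not given: they have to be found in the camera images.
- paddle: Loose flat light-wood paddle, about 55 g. Blade 120 long x 58 wide x 6 thick; handle 95 x 26 x 12 thick, undersides flush. Origin: underside, centre of the blade; +x from handle to blade tip (blade x -60..60, handle -155..-60), z up. Centre of mass at x about -45. Starts flat in the holder, tip 6 to 20 inside the open edge, handle under the cover. A finger press of 5 to 10 N drags it.
- paddle_tip (a point): Middle of the blade's end face (paddle x +60 mm, 3 mm above the underside); axes as the paddle.
- paddle_handle (a point): A good place to hold the handle: on its centre line, 60 mm behind the blade (paddle x -120 mm), 6 mm above the underside; axes as the paddle.
- holder: Fixed wooden block 250 long (x) x 110 wide, 60 to its floor; origin: centre of underside. x -125..-5: open apron, a lip 5 high, 23 wide along each side; the 64 wide channel between holds the blade, whose sides cannot be gripped there. x -5..+125: channel roofed, 24 clear, cover's top at 92, back closed. The -x end is open: the paddle slides out over it, free space below.
- apron_edge (a point): Middle of the holder's open edge, on the floor of the channel (holder x -125, z 60 mm); axes as the holder, so sliding out is towards -x.
- rack: Fixed green rack 130 deep (x) x 102 wide (y) x 125 high, origin at the centre of its underside, open front at x -65 facing the robot's side. Top and bottom tiers hold doughnuts; the middle tier is free: shelf surface 50 above the counter, roof's underside at 88, 78 clear width, back stop face at x +57.
- tier_mouth (a point): Middle of the front edge of the free tier's shelf surface (rack x -65, z 50 mm); axes as the rack, so going in is towards +x.
- tier_stop (a point): Foot of the face of the free tier's back stop (rack x +57, z 50 mm); with the paddle fully home the blade tip touches it and the whole handle is outside.
- sprinkle_jar: Loose bystander: glass jar, 64 across, 100 high, origin at the centre of its underside. Leave alone.
- sugar_shaker: Loose bystander: metal shaker, 60 across, 120 high, origin at the centre of its underside. Leave alone.
- mug: Loose bystander: white mug, 76 across, 90 high, handle at +y, origin at the centre of its underside. Leave alone.
Things that resemble listed ones, but are neither listed nor needed, are in the scene too. Several things have the shape of the paddle; the one meant has the colours described above.

How it is judged:
By the outcome, as a careful person would: the job done as asked, in the order asked, and still so for the second after the job is handed in, with the robot touching nothing.
It also fails if it takes over 72 s, if anything falls off the work surface, if the arm or the gripper's body presses on something with over 40 N, if the wrist force passes 120 N, or if a joint passes its speed limit or range.

### The arm

A 6-joint arm with a two-finger parallel gripper is mounted at the origin on the work surface. World frame = base frame: x ahead of the robot, y to its left, z up, the work surface at z = 0. Lengths are in m, angles in rad, forces in N, time in s.
With the tool pointing down it reaches from about 0.275 to 0.825 m from the base axis. Payload 4.9 kg.
Tool frame: the origin (TCP) lies at the very end of the fingers, on their centre line; the grasp point (between the pads) lies 19 mm behind it (tcp_to_grasp is the z of the grasp point in the tool frame, in m); z points along the fingers, y is the direction in which the jaws open and shut (so a half turn about z gives the same grasp; the last joint's range is limited). The gripper opens to 85 mm and grips with 20 to 120 N. Pads are 22 mm wide; open, the fingers measure 114 mm over their backs; the gripper's body (76 mm by 85 mm) begins 54 mm behind the grasp point. The pads swing forward as they close: fully open they stand 13 mm farther back than shut.
Start: joints at [-0.134, 0.326, -0.193, 1.052, 0, 1.437], TCP at [0.55, 0, 0.231] pointing down, gripper open.
Joint ranges: [-2.65, 2.65], [-0.97, 1.79], [-1.3, 1.35], [-1.93, 2.1], [-1.47, 1.37], [-3.14, 3.14]. Speed limits (rad/s): [2.57, 2.57, 3.14, 3.14, 3.14, 3.14].

### API

Orientations are given as a unit quaternion [x, y, z, w].
In Python, from workcell import state, grab_frame, camera_params, hand_in, recognise, cut_out, tcp_to_grasp gives the robot as it stands. The module is installed in compiled form; this text tells all that it offers.
- The arm moves only by the tool carry_out, never from a script. Its argument "series" is a list of rows, each a list of 3 entries, a list of its own where there are three numbers: the shift along the world's x, y, z in m, then the turn, a rotation vector about the world's x, y, z in rad, then the finger opening in m, from 0 to 0.0854. A call has exactly 8 rows; each row is the pose to reach, as a shift and turn from the pose measured when the call began; what a row does not reach only later rows make up. A row lasts 1/10 s, in which the tool goes at most 50 mm and 8.59 degrees, less where a joint would pass 70% of its speed; a pose out of reach is approached as far as the arm can. A call with a gripper value outside its range is refused whole. The fingers move at their own pace and stop on an object; "newtons" is the grip in N (left out, the last holds). Time passes only in rows, so rows that repeat a pose let the fingers close, or fill a call up. It gives the time, the measured TCP pose, the force and the opening at its end, in the units of the state.
- state(): the state, without advancing time (a new reading comes with each control period).
- grab_frame(name): name is "scene" or "side" or "wrist"; returns (picture, depth): 480x640x3 uint8, blue, green, red; 480x640 float32, m along the optical axis (not along the pixel's ray), 0 where there is no reading.
- camera_params(name): a dict with "intrinsics" (3x3 intrinsics, pixels), "extrinsics" (4x4, takes a point from world to camera coordinates). Camera axes: x right, y up, looking along -z (the intrinsics and any distortion apply to the point x, -y, -z); pixel columns grow to the right and rows downward; lengths in m; the calibration is good to about 2 mm. A picture is of the moment at which its call begins: read the wrist's pose just before it. camera_params takes no time and is no camera call; for the wrist camera it gives the pose at the moment of the call.
- hand_in(): hands the job in, once; it reports no verdict.
Trained networks look in the newest picture that a camera, given by its name, has taken for a name from the list of things; names that differ only in an ending like _2 or _b are one class to them, and where a whole thing is asked for, a point or a joint stands for the part that bears it (a point fixed in the world has none). Each returns a list of dicts, best first, with "p" (0 to 1); they miss things now and then, are a little off and sometimes report something else, mostly with a low value. They report only what shows in the picture. A call takes as long as a camera call. They do not tell look-alikes from the thing itself.
- recognise(label, camera): "extent" ([left, top, right, bottom] in pixels, round what is visible of it).
- cut_out(label, camera): "pixels" (480x640 bool, what is visible of it) and "extent" ([left, top, right, bottom] in pixels, round what is visible of it).
The state is a dict: "time": time; "joint_pos": joint angles; "joint_velocities": joint speeds; "tau": joint torques, N m; "ee_pos": TCP position; "orientation": TCP orientation; "force": force on the tool from outside, world axes, zero at the start; "torque": the same for the moment, N m; "opening": finger opening in m.
Only numpy, scipy, OpenCV 4.12 (cv2) and the standard library are available. Lean on these libraries where they do the work, as an engineer would, in place of code of your own. Each camera call takes 0.05 s, during which the arm holds its last target.

## Working session

There is one attempt and no reset: what is moved stays moved. The work goes in short steps, Python scripts to look and compute and a tool call to move; the robot and the scene stay as the last step left them, time stands still between calls to the robot, and variables do not carry over. Pictures are saved under pics/ and viewed, and the job is handed in when it is done.

Besides the shell and the picture viewer there is one more tool, called after "Call:" in YAML: its name, and indented under it one key for each argument. carry_out: Moves the arm, as the interface text tells. Its arguments: {"type":"object","properties":{"series":{"type":"array","items":{"type":"array"}},"newtons":{"type":"number"}},"required":["series"]}

```bash
mkdir -p pics; cat > h.py <<'E'
import numpy as np, cv2
from workcell import *
def P(name):
    c=camera_params(name); return np.array(c["intrinsics"]),np.array(c["extrinsics"]),c
def deproj(name,u,v,d,cp=None):
    K,E,_=cp or P(name)
    u=np.asarray(u,float);v=np.asarray(v,float);d=np.asarray(d,float)
    x=(u-K[0,2])/K[0,0]*d; y=(v-K[1,2])/K[1,1]*d
    pc=np.stack([x,-y,-d,np.ones_like(d)],-1)
    return (pc@np.linalg.inv(E).T)[...,:3]
def proj(name,p,cp=None):
    K,E,_=cp or P(name)
    p=np.atleast_2d(p); c=np.c_[p,np.ones(len(p))]@E.T
    x,y,z=c[:,0],-c[:,1],-c[:,2]
    return np.c_[K[0,0]*x/z+K[0,2],K[1,1]*y/z+K[1,2]]
E
python3 - <<'E'
from h import *
print(state()); print(tcp_to_grasp)
for n in ["scene","side","wrist"]:
    cp=P(n)
    im,d=grab_frame(n); cv2.imwrite(f"pics/{n}0.png",im); np.savez(f"{n}0.npz",im=im,d=d,K=cp[0],E=cp[1])
    print(n,cp[2])
E
```

```text
{'time': 0.0, 'joint_pos': array([-1.34214491e-01,  3.26948470e-01, -1.93605408e-01,  1.05199810e+00,
       -5.57472628e-06,  1.43659360e+00]), 'joint_velocities': array([ 0.00016385, -0.00044005,  0.00019725,  0.0009115 ,  0.00092645,
       -0.0010049 ]), 'tau': array([-1.24197268e-03, -4.43398941e+01,  2.62443137e+01,  1.56443648e-02,
       -1.97191571e-04, -6.55614656e-06]), 'ee_pos': array([5.49406686e-01, 8.18871148e-05, 2.30491171e-01]), 'orientation': array([ 7.07110666e-01,  7.07102352e-01, -5.34297537e-04, -6.96502805e-04]), 'force': array([ 0.22059666,  0.21187429, -0.34496052]), 'torque': array([ 0.03656189, -0.0155737 , -0.00023268]), 'opening': 0.0854009259379087}
-0.0187
scene {'intrinsics': array([[625.12739271,   0.        , 324.68962438],
       [  0.        , 625.12739271, 240.44856377],
       [  0.        ,   0.        ,   1.        ]]), 'extrinsics': array([[-0.55101647,  0.8343614 ,  0.01489647,  0.27479792],
       [-0.67700835, -0.45739392,  0.5765852 ,  0.33193747],
       [ 0.48789399,  0.3076229 ,  0.81690122, -1.86266531],
       [ 0.        ,  0.      
[... 299 characters left out ...]
196, -0.5893883 ,  0.7604667 , -0.1967706 ],
       [-0.33556027,  0.68252926,  0.64927122, -1.22096533],
       [ 0.        ,  0.        ,  0.        ,  1.        ]])}
wrist {'intrinsics': array([[375.99004818,   0.        , 312.45067109],
       [  0.        , 375.99004818, 240.0142973 ],
       [  0.        ,   0.        ,   1.        ]]), 'extrinsics': array([[ 9.99998603e-01,  1.41254549e-04, -1.66532352e-03,
        -5.48408962e-01],
       [-5.73231643e-04,  9.64968196e-01, -2.62366256e-01,
         3.41870349e-02],
       [ 1.56992380e-03,  2.62366844e-01,  9.64966929e-01,
        -3.78729853e-01],
       [ 0.00000000e+00,  0.00000000e+00,  0.00000000e+00,
         1.00000000e+00]])}
```

View pics/scene0.png

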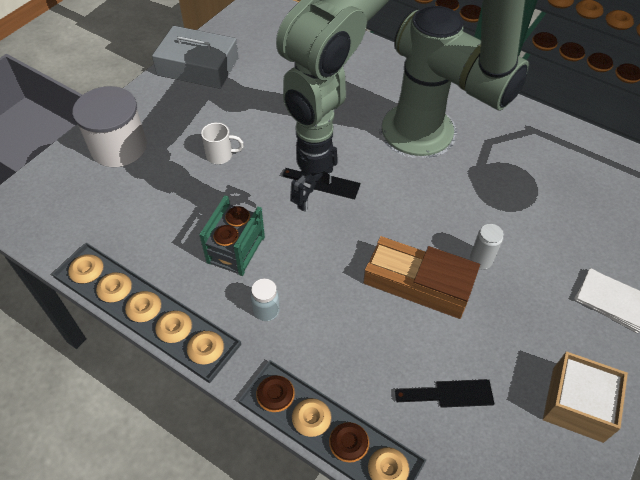

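View pics/side0.png

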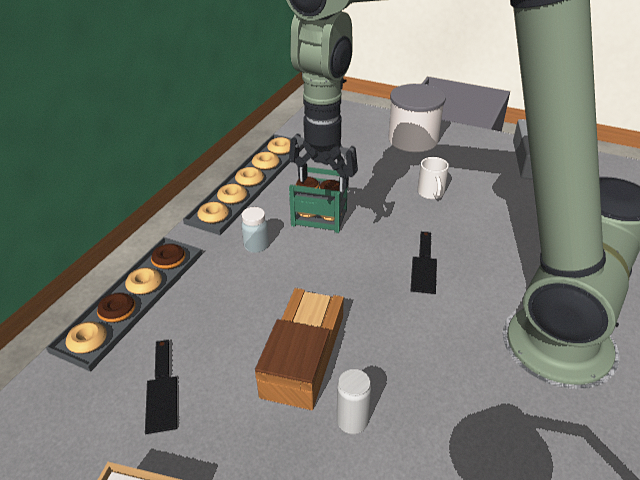

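View pics/wrist0.png

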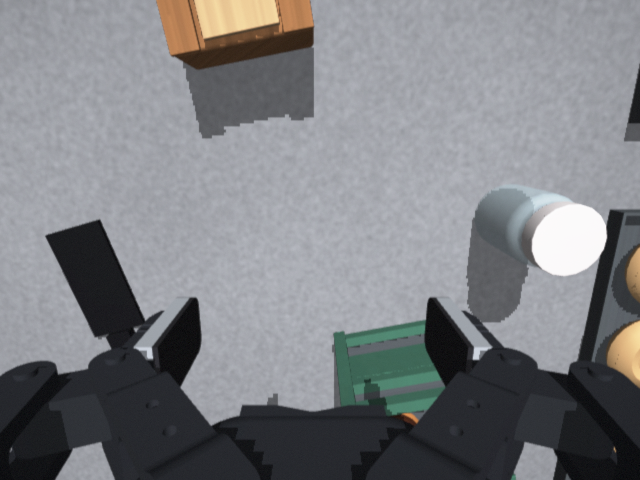

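The scene view shows the holder at about (422,277) with the light blade at (395,260) and its open edge towards the rack at (233,235). The wrist view shows the holder's edge at (240,50). Next I'll build a top-down height map.

```bash
python3 - <<'E'
from h import *
R=0.0015
x0,x1,y0,y1=0.2,0.95,-0.35,0.5
W=int((y1-y0)/R);H=int((x1-x0)/R)
pts=[];cols=[]
for n in ["scene","side","wrist"]:
    z=np.load(n+"0.npz"); v,u=np.nonzero(z["d"]>0)
    p=deproj(n,u,v,z["d"][v,u],(z["K"],z["E"],0)); pts.append(p);cols.append(z["im"][v,u])
    g=np.abs(p[:,2])<0.02; print(n,"table z",np.median(p[g,2]))
for k,n in enumerate(["scene","side","wrist"]): np.savez(f"pc_{n}.npz",p=pts[k],c=cols[k])
p=np.vstack(pts[:2]);c=np.vstack(cols[:2])
m=(p[:,0]>x0)&(p[:,0]<x1)&(p[:,1]>y0)&(p[:,1]<y1)&(p[:,2]<0.14)&(p[:,2]>-.02)
p=p[m];c=c[m]; o=np.argsort(p[:,2]);p=p[o];c=c[o]
img=np.zeros((H,W,3),np.uint8);r=((x1-p[:,0])/R).astype(int).clip(0,H-1);q=((y1-p[:,1])/R).astype(int).clip(0,W-1)
img[r,q]=c
for X in np.arange(.2,.95,.1): 
    rr=int((x1-X)/R); cv2.putText(img,f"{X:.1f}",(0,min(rr,H-2)),0,.4,(0,0,255),1); img[min(rr,H-1),::6]=(0,0,255)
for Y in np.arange(-.3,.5,.1):
    qq=int((y1-Y)/R); cv2.putText(img,f"{Y:.1f}",(qq,10),0,.4,(0,0,255),1); img[::6,qq]=(0,0,255)
cv2.imwrite("pics/top0.png",img)
E
```

```text
scene table z 0.000864766458460231
side table z 0.0011336549433035303
wrist table z 0.0005229511288618871
```

View pics/top0.png

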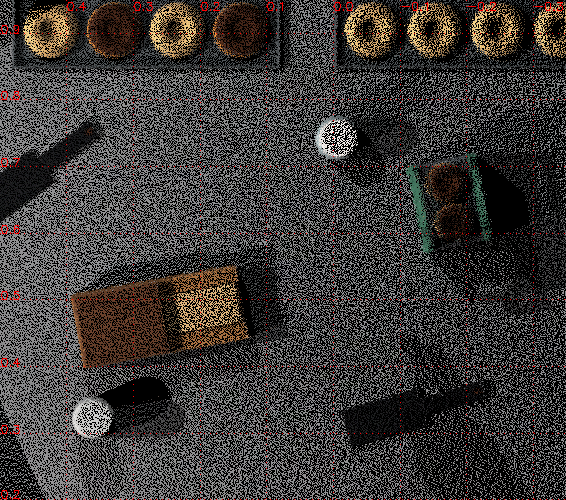

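```bash
python3 - <<'E'
from h import *
for n in ["scene","side","wrist"]:
    z=np.load(f"pc_{n}.npz");p=z["p"];c=z["c"].astype(int)
    def rect(name,box,z0,z1,colf=None):
        m=(p[:,0]>box[0])&(p[:,0]<box[1])&(p[:,1]>box[2])&(p[:,1]<box[3])&(p[:,2]>z0)&(p[:,2]<z1)
        if colf is not None: m&=colf(c)
        q=p[m]
        if len(q)<30: print(n,name,"few",len(q));return
        r=cv2.minAreaRect((q[:,:2]*1000).astype(np.float32)); print(n,name,len(q),np.round(r[0],1),np.round(r[1],1),round(r[2],2),"z",np.round(np.median(q[:,2])*1000,1))
    rect("cover",(.35,.58,.1,.45),.087,.1)
    rect("holder all",(.35,.58,.1,.45),.055,.1)
    rect("apron",(.35,.58,.1,.28),.055,.075)
    light=lambda c:(c[:,0]>100)&(c[:,2]>170)
    rect("blade",(.42,.54,.12,.28),.058,.075,light)
    rect("rack top",(.55,.75,-.25,-.08),.118,.132)
    green=lambda c:(c[:,1]>c[:,2]+15)
    rect("rack green",(.53,.75,-.27,-.08),.01,.132,green)
    rect("jar",(.68,.8,-.05,.06),.09,.11)
    rect("shaker",(.25,.38,.3,.45),.11,.13)
E
python3 - <<'E'
import cv2
s=cv2.imread('pics/side0.png');a=s[120:260,240:390];b=s[270:420,240:390]
cv2.imwrite('pics/c1.png',cv2.hconcat([cv2.resize(a,(400,380),interpolation=2),cv2.resize(b,(400,380),interpolation=2)]))
s=cv2.imread('pics/scene0.png');a=s[180:290,180:300];b=s[220:330,350:500]
cv2.imwrite('pics/c2.png',cv2.hconcat([cv2.resize(a,(380,360),interpolation=2),cv2.resize(b,(420,360),interpolation=2)]))
E
```

```text
scene cover 2224 [439.5 316.6] [164.8 134.9] 9.94 z 92.6
scene holder all 4641 [450.4 257.3] [166.7 255.5] 9.9 z 83.2
scene apron 1964 [485.2 202.7] [116.  136.6] 11.06 z 65.8
scene blade 724 [477.9 182.7] [85.1 97.5] 9.79 z 66.7
scene rack top 531 [ 645.9 -176. ] [134.9 105.8] 11.71 z 124.3
scene rack green 1619 [ 646.1 -176.9] [135.9 107.3] 11.85 z 94.2
scene jar 457 [743.5  -7.7] [57.  56.2] 15.95 z 100.0
scene shaker 412 [323.7 359.4] [54.8 60.7] 69.78 z 119.9
side cover 3187 [463.4 318.9] [111.2 134.5] 10.76 z 92.6
side holder all 5735 [474.5 259.7] [111.4 255. ] 10.52 z 90.4
side apron 1793 [482.9 211.9] [110.6 158. ] 10.47 z 66.2
side blade 844 [477.  183.7] [82.1 96.7] 10.26 z 67.0
side rack top 419 [ 646.  -175.3] [128.8 108.5] 12.1 z 124.5
side rack green 1714 [ 644.2 -172.8] [132.6 110.6] 8.99 z 82.6
side jar 328 [742.3  -6.8] [54.5 57.7] 30.2 z 100.6
side shaker 784 [321.7 361.5] [56.3 56.3] 70.03 z 120.2
wrist cover few 0
wrist holder all 6899 [492.1 153.5] [110.3  38.3] 9.79 z 65.5
wrist apron 6899 [492.1 153.5] [110.3  38.3] 9.79 z 65.5
wrist blade 2466 [479.5 154.6] [84.9 33.8] 11.07 z 66.4
wrist rack top 1022 [ 653.4 -151.9] [ 47.1 159.4] 64.88 z 124.6
wrist rack green 6418 [ 651.6 -150.1] [ 64.8 158.9] 70.64 z 82.9
wrist jar 4664 [741.2  -8.6] [55.9 56. ] 24.26 z 100.3
wrist shaker few 0
```

View pics/c1.png

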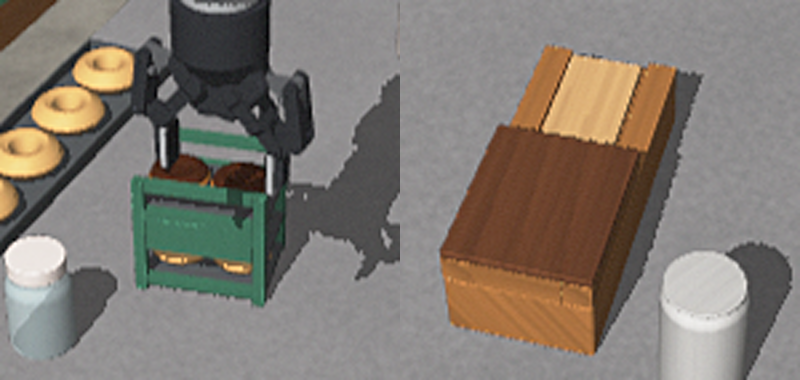

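View pics/c2.png

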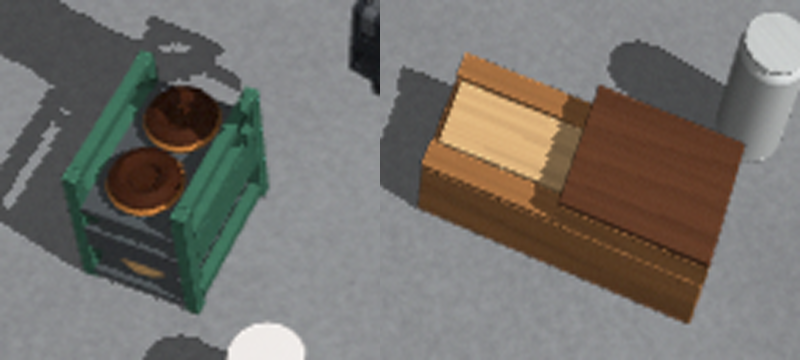

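The rack's yaw is about 11.8° with its front towards the robot. The holder's +x yaw is about 100.4°, with its edge near (0.496, 0.136). I'll close the gripper and move to a better viewpoint.

Call:
carry_out:
  series:
    - [[-0.01, 0.035, 0], [0, 0, 0.06], 0.0]
    - [[-0.02, 0.07, 0], [0, 0, 0.12], 0.0]
    - [[-0.03, 0.09, 0], [0, 0, 0.18], 0.0]
    - [[-0.03, 0.09, 0], [0, 0, 0.18], 0.0]
    - [[-0.03, 0.09, 0], [0, 0, 0.18], 0.0]
    - [[-0.03, 0.09, 0], [0, 0, 0.18], 0.0]
    - [[-0.03, 0.09, 0], [0, 0, 0.18], 0.0]
    - [[-0.03, 0.09, 0], [0, 0, 0.18], 0.0]
  newtons: 40

```text
time: 0.95
ee_pos: [0.5199, 0.0893, 0.2306]
orientation: [0.641, 0.767, -0.0, -0.0]
force: [-0.3, 0.1, 0.1]
opening: 0.0
```

```bash
python3 - <<'E'
from h import *
# finger ends, open, at start
for n in ["scene","side"]:
    z=np.load(f"pc_{n}.npz");p=z["p"]
    m=(np.abs(p[:,0]-.549)<.075)&(np.abs(p[:,1])<.03)&(p[:,2]>.2)&(p[:,2]<.3)
    q=p[m]; print(n,len(q),np.sort(q[:,2])[:8],np.percentile(q[:,0],[0,5,50,95,100]))
s=state();print(s["time"],s["ee_pos"],s["orientation"],s["opening"],s["joint_pos"])
n="wrist";cp=P(n);im,d=grab_frame(n);cv2.imwrite("pics/w1.png",im)
np.savez("w1.npz",im=im,d=d,K=cp[0],E=cp[1])
E
```

```text
scene 280 [0.2438587  0.24400011 0.2442075  0.24497874 0.24509865 0.24514409
 0.24589843 0.24713125] [0.47483938 0.48785488 0.59232856 0.62160115 0.62392391]
side 483 [0.2432549  0.24379026 0.24418553 0.24428458 0.24588186 0.24614243
 0.24699578 0.24788382] [0.47514039 0.48174072 0.50966007 0.61275499 0.62314099]
0.95 [0.51986793 0.08928256 0.23058032] [ 6.41293198e-01  7.67295602e-01 -4.96573044e-04 -4.95633371e-04] 4.119588220958429e-05 [ 3.01421394e-02  2.86196659e-01 -2.50800723e-01  1.03519961e+00
 -8.41695820e-05  1.42250757e+00]
```

View pics/w1.png

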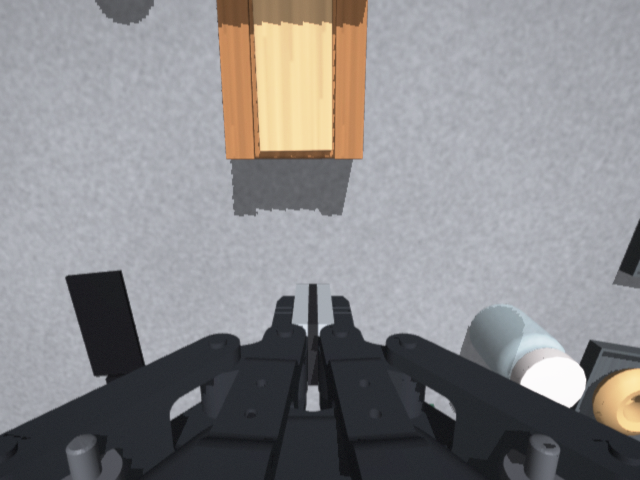

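The wrist view shows the apron's lip ends at (228,159) and (362,159) and the blade tip at (260,152)–(333,150), a few mm inside the edge. The fingers open 13 mm behind the nominal TCP, as described.

```bash
python3 - <<'E'
from h import *
z=np.load("w1.npz");cp=(z["K"],z["E"],0)
def atz(u,v,zz):
    a=deproj("wrist",u,v,0.1,cp);b=deproj("wrist",u,v,0.5,cp);t=(zz-a[2])/(b[2]-a[2]);return a+t*(b-a)
for nm,u,v,zz in [("eL",228,159,.065),("eR",362,159,.065),("lipL",219,0,.065),("lipR",367.5,0,.065),("tL",260.5,152,.066),("tR",333,150.5,.066),("bL",253,24,.066),("bR",334,25,.066)]:
    print(nm,atz(u,v,zz).round(4))
v,u=np.nonzero(z["d"]>0);p=deproj("wrist",u,v,z["d"][v,u],cp)
m=(p[:,2]>.055)&(p[:,2]<.075)&(p[:,1]>.1)&(p[:,0]<.6)
q=p[m];r=cv2.minAreaRect((q[:,:2]*1000).astype(np.float32));print(r,cv2.boxPoints(r))
E
```

```text
eL [0.4433 0.1263 0.065 ]
eR [0.5493 0.1454 0.065 ]
lipL [0.4234 0.2373 0.065 ]
lipR [0.5293 0.2564 0.065 ]
tL [0.4684 0.1364 0.066 ]
tR [0.525  0.1478 0.066 ]
bL [0.45  0.226 0.066]
bR [0.5086 0.2359 0.066 ]
((485.2822570800781, 191.82485961914062), (110.27420806884766, 114.85830688476562), 10.357337951660156) [[420.71857  238.40532 ]
 [441.3686   125.418564]
 [549.84595  145.2444  ]
 [529.1959   258.23114 ]]
```

Call:
carry_out:
  series:
    - [[-0.01, 0.035, -0.02], [0, 0, 0], 0.0]
    - [[-0.02, 0.07, -0.04], [0, 0, 0], 0.0]
    - [[-0.03, 0.105, -0.07], [0, 0, 0], 0.0]
    - [[-0.04, 0.135, -0.1], [0, 0, 0], 0.0]
    - [[-0.04, 0.135, -0.135], [0, 0, 0], 0.0]
    - [[-0.04, 0.135, -0.157], [0, 0, 0], 0.0]
    - [[-0.04, 0.135, -0.16], [0, 0, 0], 0.0]
    - [[-0.04, 0.135, -0.162], [0, 0, 0], 0.0]

```text
time: 1.8
ee_pos: [0.48, 0.2241, 0.0686]
orientation: [0.641, 0.767, -0.001, -0.001]
force: [0.2, -0.6, 0.2]
opening: -0.0003
```

Call:
carry_out:
  series:
    - [[0, 0, -0.001], [0, 0, 0], 0.0]
    - [[0, 0, -0.002], [0, 0, 0], 0.0]
    - [[0, 0, -0.003], [0, 0, 0], 0.0]
    - [[0, 0, -0.0035], [0, 0, 0], 0.0]
    - [[0, 0, -0.0035], [0, 0, 0], 0.0]
    - [[0, 0, -0.0035], [0, 0, 0], 0.0]
    - [[0, 0, -0.0035], [0, 0, 0], 0.0]
    - [[0, 0, -0.0035], [0, 0, 0], 0.0]

```text
time: 2.6
ee_pos: [0.4807, 0.2241, 0.066]
orientation: [0.641, 0.767, -0.0, -0.0]
force: [-0.6, -0.7, 5.4]
opening: 0.0002
```

Contact gives 5.4 N. I'll press a little more and slide 30 mm.

Call:
carry_out:
  series:
    - [[0, 0, -0.0014], [0, 0, 0], 0.0]
    - [[0.0007, -0.004, -0.0014], [0, 0, 0], 0.0]
    - [[0.0016, -0.009, -0.0014], [0, 0, 0], 0.0]
    - [[0.0025, -0.014, -0.0014], [0, 0, 0], 0.0]
    - [[0.0034, -0.019, -0.0014], [0, 0, 0], 0.0]
    - [[0.0043, -0.024, -0.0014], [0, 0, 0], 0.0]
    - [[0.0053, -0.0295, -0.0014], [0, 0, 0], 0.0]
    - [[0.0053, -0.0295, -0.0014], [0, 0, 0], 0.0]

```text
time: 3.4
ee_pos: [0.4874, 0.1953, 0.0661]
orientation: [0.642, 0.767, 0.002, 0.0]
force: [-0.3, 1.1, 7.2]
opening: 0.0
```

```bash
python3 - <<'E'
from h import *
cp=P("wrist");im,d=grab_frame("wrist");cv2.imwrite("pics/w2.png",im);np.savez("w2.npz",im=im,d=d,K=cp[0],E=cp[1])
im,d=grab_frame("scene");cv2.imwrite("pics/s2.png",cv2.resize(im[200:340,330:500],None,fx=4,fy=4)[:600,:800])
E
```

```text
(no output)
```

View pics/w2.png

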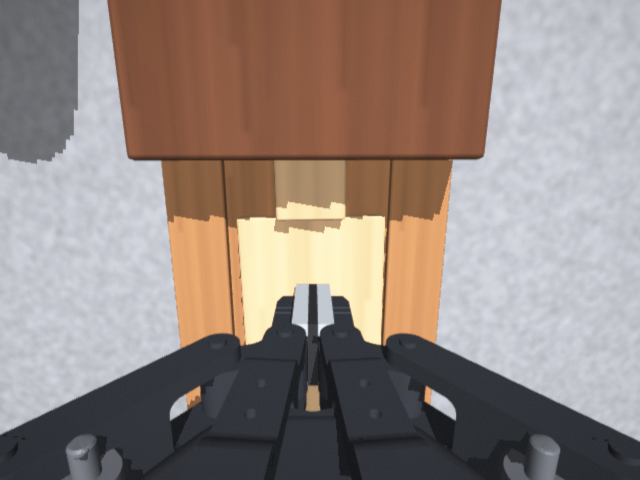

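View pics/s2.png

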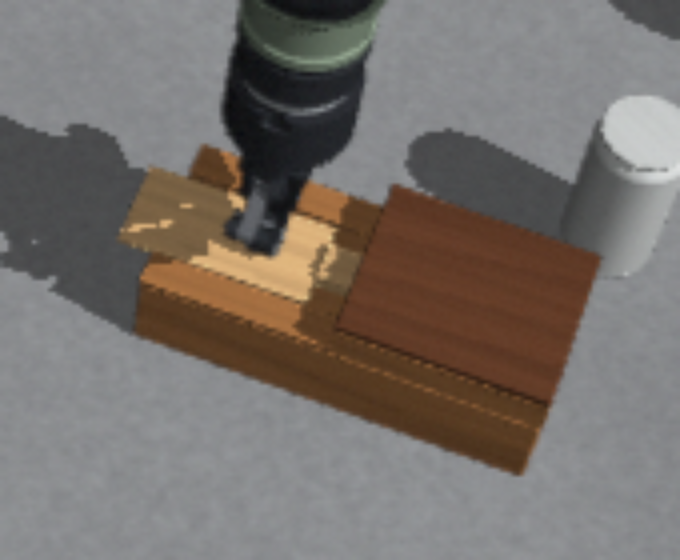

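The paddle follows: the handle now shows behind the blade at (310,190), and the tip is out past the edge. I'll slide another 38 mm.

Call:
carry_out:
  series:
    - [[0.0008, -0.005, -0.0013], [0, 0, 0], 0.0]
    - [[0.0018, -0.01, -0.0013], [0, 0, 0], 0.0]
    - [[0.0027, -0.015, -0.0013], [0, 0, 0], 0.0]
    - [[0.0036, -0.02, -0.0013], [0, 0, 0], 0.0]
    - [[0.0045, -0.025, -0.0013], [0, 0, 0], 0.0]
    - [[0.0054, -0.03, -0.0013], [0, 0, 0], 0.0]
    - [[0.0063, -0.0355, -0.0013], [0, 0, 0], 0.0]
    - [[0.0066, -0.0375, -0.0013], [0, 0, 0], 0.0]

```text
time: 4.3
ee_pos: [0.495, 0.1591, 0.066]
orientation: [0.641, 0.767, 0.004, 0.0]
force: [-1.0, 3.0, 6.2]
opening: 0.0002
```

Call:
carry_out:
  series:
    - [[0, 0, 0.005], [0, 0, 0], 0.0]
    - [[0, 0, 0.02], [0, 0, 0], 0.02]
    - [[0, -0.01, 0.06], [0, 0, 0], 0.0854]
    - [[0, -0.04, 0.1], [0, 0, 0], 0.0854]
    - [[0, -0.085, 0.11], [0, 0, 0], 0.0854]
    - [[0, -0.12, 0.11], [0, 0, 0], 0.0854]
    - [[0, -0.14, 0.11], [0, 0, 0], 0.0854]
    - [[0, -0.14, 0.11], [0, 0, 0], 0.0854]

```text
time: 5.1
ee_pos: [0.4952, 0.0168, 0.1766]
orientation: [0.643, 0.766, 0.004, 0.001]
force: [-1.1, -0.2, -0.3]
opening: 0.0856
```

```bash
python3 - <<'E'
from h import *
cp=P("wrist");s=state();print(s["ee_pos"],s["orientation"],s["opening"]);im,d=grab_frame("wrist");cv2.imwrite("pics/w3.png",im);np.savez("w3.npz",im=im,d=d,K=cp[0],E=cp[1])
E
```

```text
[0.49516989 0.01684411 0.17661059] [6.42859997e-01 7.65975091e-01 3.56094220e-03 7.09496628e-04] 0.0856410931612745
```

View pics/w3.png

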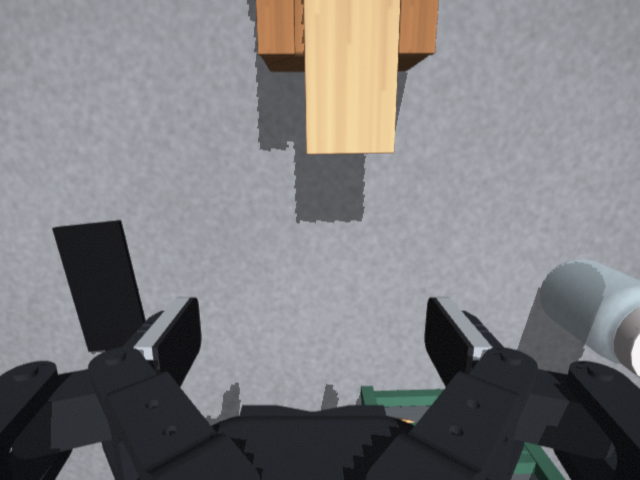

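The wrist view shows the blade overhanging, with tip corners at about (307,154) and (395,153) and the holder edge at row 55.

```bash
python3 - <<'E'
from h import *
z=np.load("w3.npz");cp=(z["K"],z["E"],0)
v,u=np.nonzero(z["d"]>0);p=deproj("wrist",u,v,z["d"][v,u],cp);c=z["im"][v,u].astype(int)
m=(p[:,2]>.055)&(p[:,2]<.075)&(p[:,1]>.06)&(p[:,1]<.135)&(p[:,0]<.58)&(c[:,0]>100)&(c[:,2]>200)
q=p[m];r=cv2.minAreaRect((q[:,:2]*1000).astype(np.float32));print(r,cv2.boxPoints(r),np.median(q[:,2]))
m2=(p[:,2]>.055)&(p[:,2]<.075)&(p[:,1]>.06)&(p[:,0]<.58);q=p[m2]
for a in ((307,154),(395,153),(304,0),(402,0)):
    A=deproj("wrist",*a,.1,cp);B=deproj("wrist",*a,.5,cp);t=(.066-A[2])/(B[2]-A[2]);print(a,(A+t*(B-A)).round(4))
E
```

```text
((503.7337341308594, 108.85747528076172), (57.320579528808594, 63.138858795166016), 10.856778144836426) [[469.64017 134.46355]
 [481.53268  72.4548 ]
 [537.8273   83.2514 ]
 [525.9348  145.26015]] 0.06638857721446229
(307, 154) [0.4818 0.0719 0.066 ]
(395, 153) [0.5388 0.0826 0.066 ]
(304, 0) [0.4649 0.1599 0.066 ]
(402, 0) [0.5225 0.1702 0.066 ]
```

Call:
carry_out:
  series:
    - [[0.005, 0.04, 0], [0, 0, 0.012], 0.0854]
    - [[0.01, 0.08, 0], [0, 0, 0.012], 0.0854]
    - [[0.01, 0.088, -0.03], [0, 0, 0.012], 0.0854]
    - [[0.01, 0.088, -0.07], [0, 0, 0.012], 0.0854]
    - [[0.01, 0.088, -0.11], [0, 0, 0.012], 0.0854]
    - [[0.01, 0.088, -0.124], [0, 0, 0.012], 0.0854]
    - [[0.01, 0.088, -0.125], [0, 0, 0.012], 0.0854]
    - [[0.01, 0.088, -0.125], [0, 0, 0.012], 0.0854]

```text
time: 5.95
ee_pos: [0.5049, 0.1072, 0.0515]
orientation: [0.637, 0.771, 0.004, -0.0]
force: [0.5, 0.5, -0.1]
opening: 0.0854
```

```bash
python3 - <<'E'
from h import *
s=state();print(s["ee_pos"],s["force"])
im,d=grab_frame("wrist");cv2.imwrite("pics/w4.png",im)
E
```

```text
[0.50491505 0.10715229 0.05154683] [ 0.45554583  0.46910524 -0.11729931]
```

View pics/w4.png

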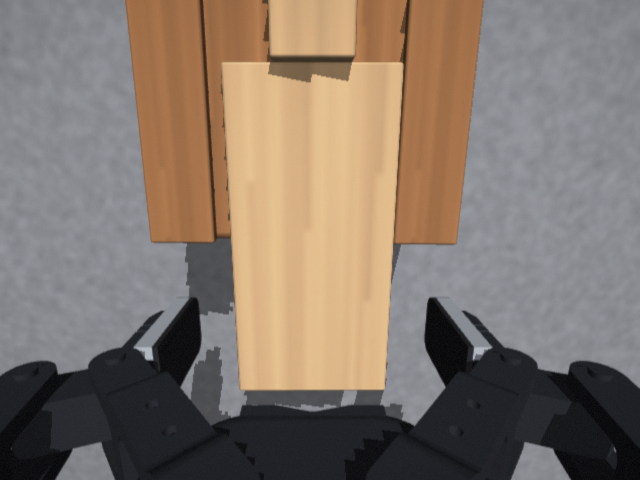

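The blade is centred between the pads (tip edge at row 388, pads at columns 200 and 427). Closing now.

Call:
carry_out:
  series:
    - [[0, 0, 0], [0, 0, 0], 0.05]
    - [[0, 0, 0], [0, 0, 0], 0.05]
    - [[0, 0, 0], [0, 0, 0], 0.05]
    - [[0, 0, 0], [0, 0, 0], 0.05]
    - [[0, 0, 0], [0, 0, 0], 0.05]
    - [[0, 0, 0], [0, 0, 0], 0.05]
    - [[0, 0, 0], [0, 0, 0], 0.05]
    - [[0, 0, 0], [0, 0, 0], 0.05]
  newtons: 60

```text
time: 6.8
ee_pos: [0.5057, 0.1066, 0.0535]
orientation: [0.637, 0.771, 0.004, 0.001]
force: [-3.4, -2.3, 6.9]
opening: 0.0559
```

```bash
python3 - <<'E'
from h import *
s=state();print(s["ee_pos"],s["force"],s["opening"])
cp=P("side");im,d=grab_frame("side")
uv=proj("side",s["ee_pos"])[0].astype(int);print(uv)
c=im[uv[1]-90:uv[1]+60,uv[0]-100:uv[0]+100];cv2.imwrite("pics/sd5.png",cv2.resize(c,(800,600),interpolation=2))
E
```

```text
[0.50565566 0.10663615 0.05345748] [-3.40109049 -2.26615402  6.94604786] 0.05592902796101959
[320 285]
```

View pics/sd5.png

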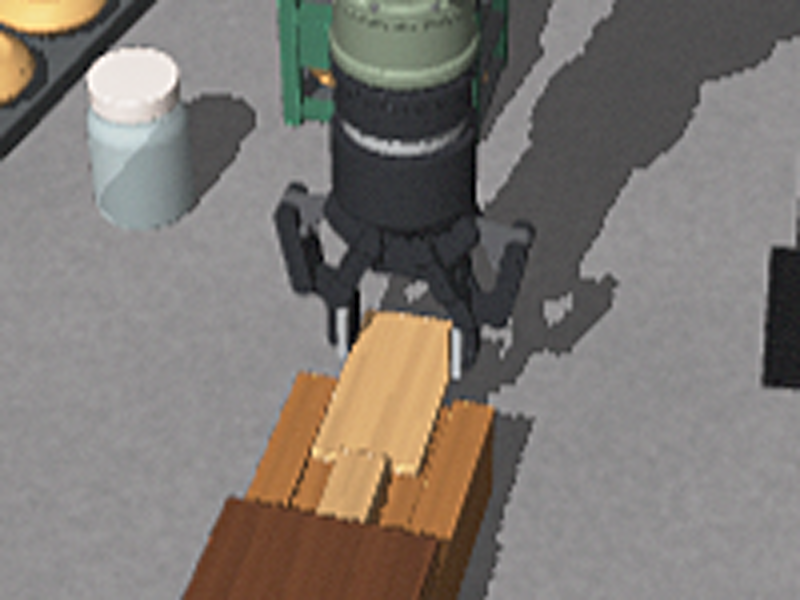

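Gripped (opening 55.9 mm). Lifting slightly and drawing it out along the channel.

Call:
carry_out:
  series:
    - [[0, 0, 0.004], [0, 0, 0], 0.05]
    - [[0.0025, -0.014, 0.005], [0, 0, 0], 0.05]
    - [[0.007, -0.039, 0.006], [0, 0, 0], 0.05]
    - [[0.012, -0.067, 0.006], [0, 0, 0], 0.05]
    - [[0.0175, -0.097, 0.006], [0, 0, 0], 0.05]
    - [[0.023, -0.127, 0.006], [0, 0, 0], 0.05]
    - [[0.028, -0.157, 0.006], [0, 0, 0], 0.05]
    - [[0.031, -0.172, 0.006], [0, 0, 0], 0.05]

```text
time: 7.65
ee_pos: [0.5376, -0.0687, 0.0598]
orientation: [0.639, 0.77, 0.004, 0.002]
force: [0.5, -0.2, 0.4]
opening: 0.0563
```

```bash
python3 - <<'E'
from h import *
s=state();print(s["ee_pos"],s["orientation"],s["force"],s["opening"],s["joint_pos"])
im,d=grab_frame("scene");cv2.imwrite("pics/s6.png",im)
cp=P("wrist");im,d=grab_frame("wrist");cv2.imwrite("pics/w6.png",im);np.savez("w6.npz",im=im,d=d,K=cp[0],E=cp[1])
E
```

```text
[ 0.53756174 -0.06868598  0.05983916] [0.63852808 0.76958389 0.004335   0.00193257] [ 0.50044254 -0.16427917  0.43120002] 0.05625542819321139 [-0.26687916  0.48328111 -0.44357863  0.63683585  0.00629994  1.11833023]
```

View pics/s6.png

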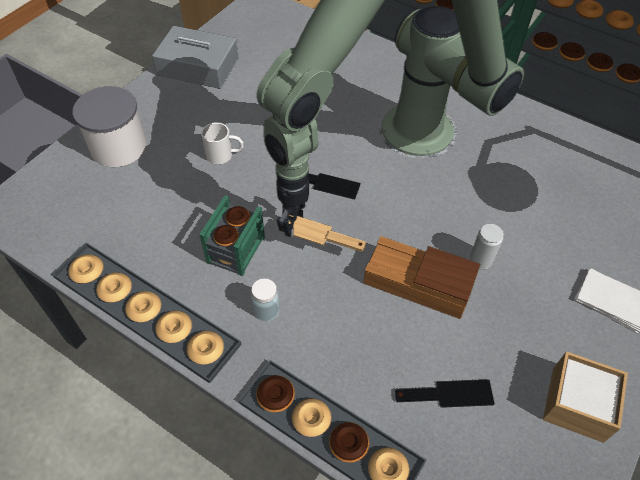

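View pics/w6.png

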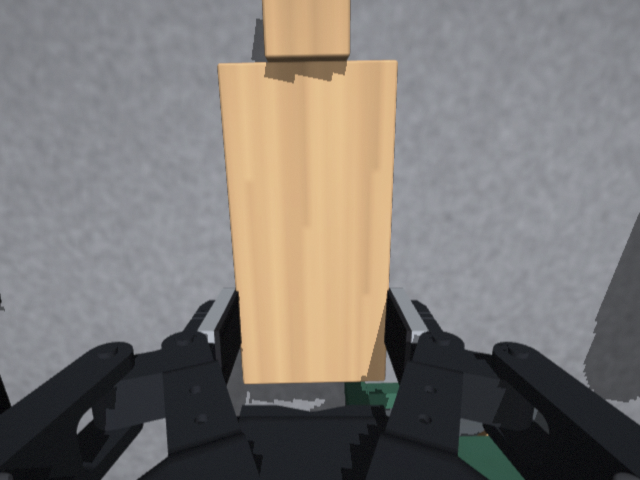

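The paddle is out of the holder and held flat, its handle end about 20 mm clear of the holder. I'll lift it and turn it in the air towards the rack's direction.

Call:
carry_out:
  series:
    - [[0, 0, 0.01], [0, 0, 0.1], 0.05]
    - [[0, 0, 0.025], [0, 0, 0.24], 0.05]
    - [[0, 0.01, 0.04], [0, 0, 0.38], 0.05]
    - [[0.005, 0.02, 0.05], [0, 0, 0.52], 0.05]
    - [[0.01, 0.03, 0.05], [0, 0, 0.66], 0.05]
    - [[0.015, 0.04, 0.05], [0, 0, 0.8], 0.05]
    - [[0.02, 0.05, 0.05], [0, 0, 0.94], 0.05]
    - [[0.025, 0.06, 0.05], [0, 0, 1.08], 0.05]

```text
time: 8.55
ee_pos: [0.5622, -0.0063, 0.1097]
orientation: [0.149, 0.989, 0.005, -0.001]
force: [1.1, 0.1, -1.3]
opening: 0.0558
```

Call:
carry_out:
  series:
    - [[0.005, 0.01, 0], [0, 0, 0.14], 0.05]
    - [[0.01, 0.02, -0.01], [0, 0, 0.28], 0.05]
    - [[0.015, 0.03, -0.02], [0, 0, 0.42], 0.05]
    - [[0.02, 0.036, -0.04], [0, 0, 0.52], 0.05]
    - [[0.02, 0.036, -0.06], [0, 0, 0.52], 0.05]
    - [[0.02, 0.036, -0.07], [0, 0, 0.52], 0.05]
    - [[0.02, 0.036, -0.07], [0, 0, 0.52], 0.05]
    - [[0.02, 0.036, -0.07], [0, 0, 0.52], 0.05]

```text
time: 9.35
ee_pos: [0.5822, 0.0299, 0.0401]
orientation: [-0.111, 0.994, 0.005, -0.002]
force: [0.4, -0.3, -0.2]
opening: 0.0558
```

```bash
python3 - <<'E'
from h import *
from scipy.spatial.transform import Rotation as R
s=state();print(s["ee_pos"],s["force"],s["opening"],s["joint_pos"]);print(R.from_quat(s["orientation"]).as_matrix().round(4))
cp=P("wrist");im,d=grab_frame("wrist");cv2.imwrite("pics/w7.png",im);np.savez("w7.npz",im=im,d=d,K=cp[0],E=cp[1])
im,d=grab_frame("side");cv2.imwrite("pics/sd7.png",im)
v,u=np.nonzero(d>0);p=deproj("side",u,v,d[v,u]);c=im[v,u].astype(int)
m=(c[:,2]>c[:,0]+40)&(c[:,2]>150)&(p[:,1]>-.1)&(p[:,1]<.1)&(p[:,0]>.3)&(p[:,0]<.65)&(p[:,2]<.2)
q=p[m];A=np.c_[q[:,:2],np.ones(len(q))];print(len(q),q.min(0),q.max(0))
m=q[:,0]>.48;print(np.linalg.lstsq(A[m],q[m,2],rcond=None)[0],np.median(q[m,2]))
E
```

```text
[0.58217031 0.02994472 0.04005176] [ 0.42533945 -0.25176804 -0.19041989] 0.05575515128242298 [-0.07956874  0.57890245 -0.3308176   0.66762313  0.00831256 -0.30116316]
[[-0.9755 -0.2197 -0.0059]
 [-0.2198  0.9755  0.0088]
 [ 0.0038  0.0099 -0.9999]]
1029 [ 0.40221078 -0.05324276 -0.00376208] [0.63176907 0.06652845 0.06561205]
[-0.16204047  0.22457834  0.13205019] 0.05338852004364325
```

View pics/sd7.png

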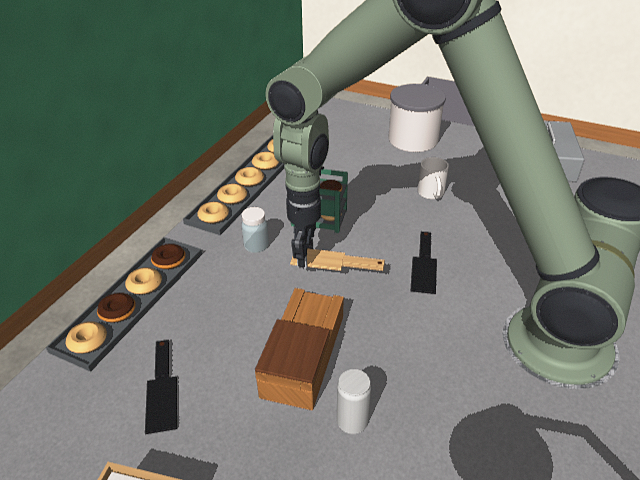

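View pics/w7.png

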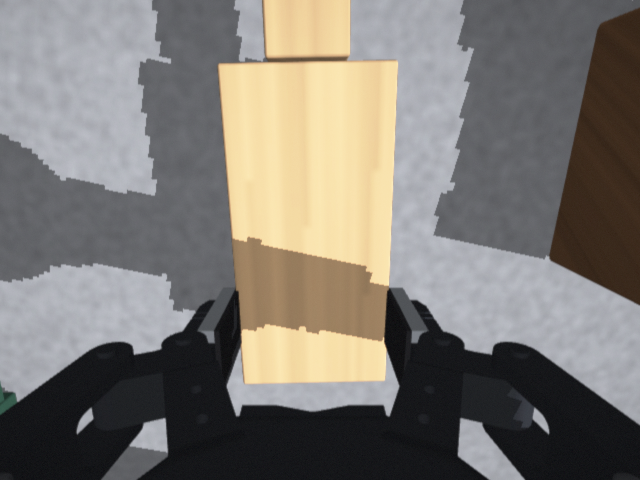

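The paddle is still square in the jaws (tip edge at row 382). I'll check its height and tilt from the wrist depth.

```bash
python3 - <<'E'
from h import *
for f in ["w6","w7"]:
    z=np.load(f+".npz");cp=(z["K"],z["E"],0);u,v=np.meshgrid(np.arange(245,380,3),np.arange(70,230,3));u=u.ravel();v=v.ravel()
    p=deproj("wrist",u,v,z["d"][v,u],cp);A=np.c_[p[:,:2]-p[:,:2].mean(0),np.ones(len(p))];print(f,np.linalg.lstsq(A,p[:,2],rcond=None)[0],p.mean(0))
E
```

```text
w6 [-0.0088104   0.02903645  0.07285097] [ 0.52544859 -0.00898478  0.07285097]
w7 [-0.02524009 -0.00713067  0.05297501] [0.52115378 0.01576698 0.05297501]
```

The handle end is 1.4° high. I'll correct that while lowering.

Call:
carry_out:
  series:
    - [[0, 0, -0.01], [0.0055, -0.025, 0], 0.05]
    - [[0, 0, -0.02], [0.0055, -0.025, 0], 0.05]
    - [[0, 0, -0.03], [0.0055, -0.025, 0], 0.05]
    - [[0, 0, -0.037], [0.0055, -0.025, 0], 0.05]
    - [[0, 0, -0.041], [0.0055, -0.025, 0], 0.05]
    - [[0, 0, -0.043], [0.0055, -0.025, 0], 0.05]
    - [[0, 0, -0.044], [0.0055, -0.025, 0], 0.05]
    - [[0, 0, -0.044], [0.0055, -0.025, 0], 0.05]

```text
time: 10.25
ee_pos: [0.5831, 0.0297, -0.0032]
orientation: [-0.111, 0.994, 0.006, 0.011]
force: [-0.2, 0.8, -0.1]
opening: 0.0556
```

```bash
python3 - <<'E'
from h import *
s=state();print(s["ee_pos"],s["force"],s["torque"])
z0=grab_frame("wrist");cp=P("wrist");d=z0[1]
u,v=np.meshgrid(np.arange(245,380,3),np.arange(70,230,3));u=u.ravel();v=v.ravel()
p=deproj("wrist",u,v,d[v,u],cp);A=np.c_[p[:,:2]-p[:,:2].mean(0),np.ones(len(p))];print(np.linalg.lstsq(A,p[:,2],rcond=None)[0],p.mean(0))
E
```

```text
[ 0.58311191  0.02969158 -0.00320626] [-0.19484888  0.82364215 -0.14604268] [-0.02783951  0.01247014  0.00329055]
[-0.00551453 -0.00451441  0.00812006] [0.52186726 0.01543332 0.00812006]
```

Call:
carry_out:
  series:
    - [[0, 0, -0.001], [0, 0, 0], 0.05]
    - [[0, 0, -0.0018], [0, 0, 0], 0.05]
    - [[0, 0, -0.0022], [0, 0, 0], 0.05]
    - [[0, 0, -0.0022], [0, 0, 0], 0.05]
    - [[0, 0, -0.0022], [0, 0, 0], 0.05]
    - [[0, 0, -0.0022], [0, 0, 0], 0.05]
    - [[0, 0, -0.0022], [0, 0, 0], 0.05]
    - [[0, 0, -0.0022], [0, 0, 0], 0.05]

```text
time: 11.1
ee_pos: [0.5836, 0.0296, -0.0038]
orientation: [-0.11, 0.994, 0.005, 0.012]
force: [-3.3, 0.5, 10.6]
opening: 0.056
```

The paddle is on the counter (10.6 N). Opening, then lifting.

Call:
carry_out:
  series:
    - [[0, 0, 0.001], [0, 0, 0], 0.0854]
    - [[0, 0, 0.001], [0, 0, 0], 0.0854]
    - [[0, 0, 0.001], [0, 0, 0], 0.0854]
    - [[0, 0, 0.001], [0, 0, 0], 0.0854]
    - [[0, 0, 0.001], [0, 0, 0], 0.0854]
    - [[0, 0, 0.02], [0, 0, 0], 0.0854]
    - [[0, 0, 0.06], [0, 0, 0], 0.0854]
    - [[0, 0, 0.1], [0, 0, 0], 0.0854]

```text
time: 11.9
ee_pos: [0.5825, 0.0297, 0.0963]
orientation: [-0.11, 0.994, 0.006, 0.011]
force: [1.7, 0.7, 0.7]
opening: 0.085
```

Call:
carry_out:
  series:
    - [[-0.04, -0.01, 0.03], [0, 0, 0], 0.0854]
    - [[-0.08, -0.02, 0.06], [0, 0, 0], 0.0854]
    - [[-0.1, -0.025, 0.08], [0, 0, 0], 0.0854]
    - [[-0.1, -0.025, 0.1], [0, 0, 0], 0.0854]
    - [[-0.1, -0.025, 0.1], [0, 0, 0], 0.0854]
    - [[-0.1, -0.025, 0.1], [0, 0, 0], 0.0854]
    - [[-0.1, -0.025, 0.1], [0, 0, 0], 0.0854]
    - [[-0.1, -0.025, 0.1], [0, 0, 0], 0.0854]

```text
time: 12.7
ee_pos: [0.482, 0.0049, 0.195]
orientation: [-0.111, 0.994, 0.006, 0.009]
force: [-0.8, -0.2, -0.3]
opening: 0.0852
```

```bash
python3 - <<'E'
from h import *
from scipy.spatial.transform import Rotation as R
s=state();print(s["time"],s["ee_pos"],s["force"],s["opening"],s["joint_pos"]);print(R.from_quat(s["orientation"]).as_matrix().round(4))
for n in ["wrist","scene"]:
    cp=P(n);im,d=grab_frame(n);cv2.imwrite(f"pics/{n}8.png",im);np.savez(f"{n}8.npz",im=im,d=d,K=cp[0],E=cp[1])
    v,u=np.nonzero(d>0);p=deproj(n,u,v,d[v,u],cp);c=im[v,u].astype(int)
    m=(c[:,2]>c[:,0]+30)&(c[:,2]>110)&(p[:,1]>-.1)&(p[:,1]<.09)&(p[:,0]>.35)&(p[:,0]<.68)&(p[:,2]<.03)
    q=p[m]
    if len(q)>50:
        r=cv2.minAreaRect((q[:,:2]*1000).astype(np.float32));print(n,len(q),r,"z",np.median(q[:,2]))
E
```

```text
12.7 [0.48198206 0.0048803  0.19503726] [-0.80884374 -0.24660622 -0.29296165] 0.0851950877628069 [-0.15376308  0.21851222 -0.43882755  0.89848993  0.0166084  -0.37522528]
[[-0.9754 -0.2199  0.0173]
 [-0.2196  0.9755  0.0141]
 [-0.02    0.01   -0.9998]]
wrist 10435 ((507.3649597167969, 10.810131072998047), (216.17005920410156, 58.395751953125), 13.902709007263184) z 0.0068470548065871495
scene 1260 ((505.78759765625, 12.048206329345703), (224.25421142578125, 59.36777114868164), 13.377655982971191) z 0.007896668546650498
```

View pics/wrist8.png

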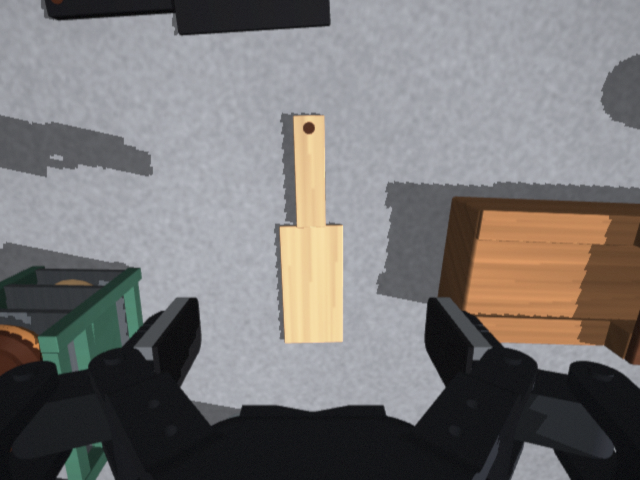

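View pics/scene8.png

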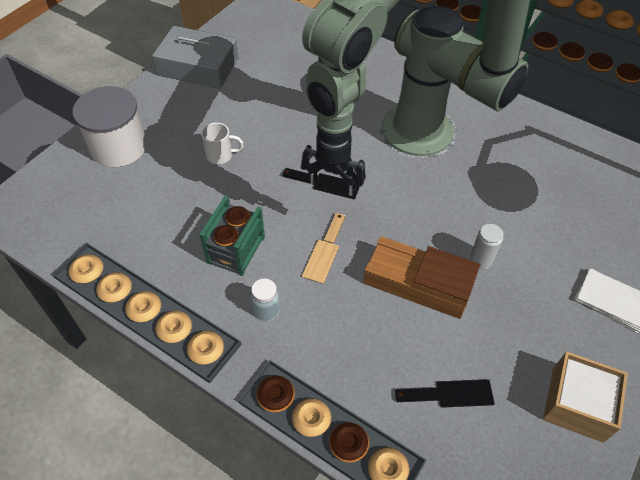

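The paddle is lying flat at about 13.6° yaw, handle tail at wrist pixel (309,115). The handle grasp point is near (0.437, -0.006), so I'll move there and descend.

Call:
carry_out:
  series:
    - [[-0.02, -0.005, -0.02], [-0.014, 0.017, 0.014], 0.0854]
    - [[-0.045, -0.011, -0.05], [-0.014, 0.017, 0.014], 0.0854]
    - [[-0.045, -0.011, -0.09], [-0.014, 0.017, 0.014], 0.0854]
    - [[-0.045, -0.011, -0.13], [-0.014, 0.017, 0.014], 0.0854]
    - [[-0.045, -0.011, -0.145], [-0.014, 0.017, 0.014], 0.0854]
    - [[-0.045, -0.011, -0.15], [-0.014, 0.017, 0.014], 0.0854]
    - [[-0.045, -0.011, -0.15], [-0.014, 0.017, 0.014], 0.0854]
    - [[-0.045, -0.011, -0.15], [-0.014, 0.017, 0.014], 0.0854]

```text
time: 13.6
ee_pos: [0.438, -0.0063, 0.046]
orientation: [-0.118, 0.993, -0.0, 0.001]
force: [-0.3, 0.2, -0.3]
opening: 0.0852
```

```bash
python3 - <<'E'
from h import *
from scipy.spatial.transform import Rotation as R
s=state();print(s["time"],s["ee_pos"]);print(R.from_quat(s["orientation"]).as_matrix().round(4))
cp=P("wrist");im,d=grab_frame("wrist");cv2.imwrite("pics/w9.png",im);np.savez("w9.npz",im=im,d=d,K=cp[0],E=cp[1])
E
```

```text
13.6 [ 0.43797448 -0.00625476  0.04598229]
[[-9.723e-01 -2.335e-01  1.800e-03]
 [-2.335e-01  9.723e-01 -0.000e+00]
 [-1.800e-03 -4.000e-04 -1.000e+00]]
```

View pics/w9.png

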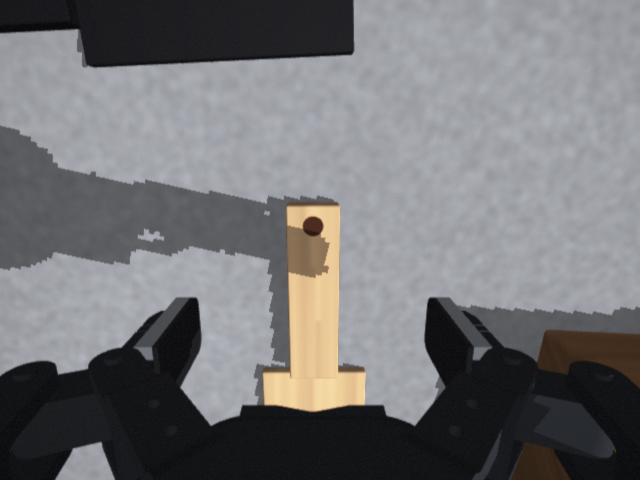

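The handle is centred and parallel between the pads (columns 288–340). Descending and gripping.

Call:
carry_out:
  series:
    - [[0, 0, -0.02], [0, 0, 0], 0.0854]
    - [[0, 0, -0.035], [0, 0, 0], 0.07]
    - [[0, 0, -0.042], [0, 0, 0], 0.05]
    - [[0, 0, -0.044], [0, 0, 0], 0.035]
    - [[0, 0, -0.044], [0, 0, 0], 0.02]
    - [[0, 0, -0.044], [0, 0, 0], 0.02]
    - [[0, 0, -0.044], [0, 0, 0], 0.02]
    - [[0, 0, -0.044], [0, 0, 0], 0.02]
  newtons: 70

```text
time: 14.45
ee_pos: [0.4389, -0.0064, 0.0031]
orientation: [-0.118, 0.993, -0.0, 0.002]
force: [-0.9, 0.4, 7.1]
opening: 0.0236
```

Call:
carry_out:
  series:
    - [[0, 0, 0], [0, 0, 0], 0.015]
    - [[0, 0, 0], [0, 0, 0], 0.015]
    - [[0, 0, 0], [0, 0, 0], 0.015]
    - [[0, 0, 0], [0, 0, 0], 0.015]
    - [[0, 0, 0.01], [0, 0, 0], 0.015]
    - [[0, 0, 0.02], [0, 0, 0], 0.015]
    - [[0, 0, 0.03], [0, 0, 0], 0.015]
    - [[0, 0, 0.03], [0, 0, 0], 0.015]

```text
time: 15.25
ee_pos: [0.4403, -0.0066, 0.0348]
orientation: [-0.118, 0.993, -0.001, 0.003]
force: [0.3, -0.4, -0.4]
opening: 0.0237
```

```bash
python3 - <<'E'
from h import *
s=state();print(s["time"],s["ee_pos"],s["opening"],s["joint_pos"])
for n in ["side","scene"]:
    cp=P(n);im,d=grab_frame(n);cv2.imwrite(f"pics/{n}10.png",im);np.savez(f"{n}10.npz",im=im,d=d,K=cp[0],E=cp[1])
    v,u=np.nonzero(d>0);p=deproj(n,u,v,d[v,u],cp);c=im[v,u].astype(int)
    m=(c[:,2]>c[:,0]+30)&(c[:,2]>110)&(p[:,1]>-.1)&(p[:,1]<.09)&(p[:,0]>.48)&(p[:,0]<.68)&(p[:,2]<.1)
    q=p[m];r=cv2.minAreaRect((q[:,:2]*1000).astype(np.float32));print(n,len(q),r,"z",np.median(q[:,2]))
    A=np.c_[q[:,:2]-q[:,:2].mean(0),np.ones(len(q))];print(np.linalg.lstsq(A,q[:,2],rcond=None)[0],q.mean(0))
E
```

```text
15.25 [ 0.44029813 -0.00663763  0.03480658] 0.02366020581150021 [-1.83235277e-01  3.77916355e-01 -7.26094933e-01  4.59583960e-01
  3.32447554e-04 -4.19065303e-01]
side 1035 ((550.520263671875, 20.611629486083984), (147.7227020263672, 66.733154296875), 16.695621490478516) z 0.03876369640767552
[-0.02678983  0.05291629  0.03702243] [0.55033908 0.02352403 0.03702243]
scene 1037 ((547.1268310546875, 20.16714096069336), (140.80703735351562, 58.5819206237793), 13.840436935424805) z 0.037713099630887204
[-0.00177963 -0.03504525  0.03738332] [0.55268552 0.02240218 0.03738332]
```

View pics/side10.png

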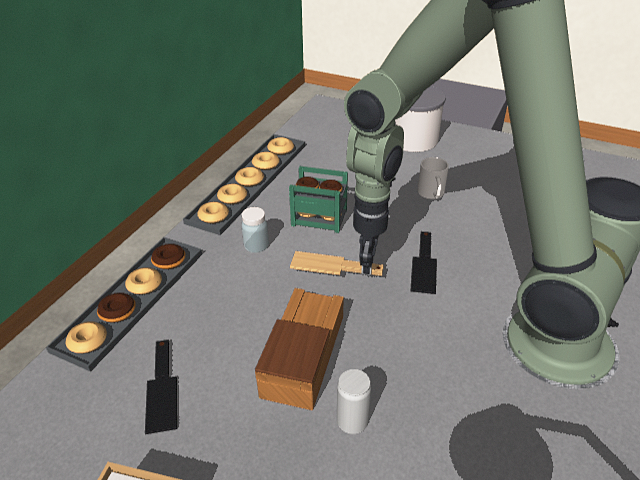

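Held flat: the underside is about 3 mm below the TCP. The rack is now unobstructed in both fixed views, so I'll refine its pose.

```bash
python3 - <<'E'
from h import *
Q=[]
for n in ["side","scene"]:
    z=np.load(f"{n}10.npz");cp=(z["K"],z["E"],0);d=z["d"]
    v,u=np.nonzero(d>0);p=deproj(n,u,v,d[v,u],cp);c=z["im"][v,u].astype(int)
    m=(p[:,0]>.54)&(p[:,0]<.76)&(p[:,1]>-.27)&(p[:,1]<-.08)&(p[:,2]>.117)&(p[:,2]<.135)&(c[:,1]>c[:,2]+10)
    q=p[m];r=cv2.minAreaRect((q[:,:2]*1000).astype(np.float32));print(n,len(q),r);print(cv2.boxPoints(r));Q.append(q)
    # rails direction: split by side
    ax=np.array([np.cos(.206),np.sin(.206)]);nn=np.array([-ax[1],ax[0]])
    t=(q[:,:2]-[.646,-.1755])@nn; s=(q[:,:2]-[.646,-.1755])@ax
    for sg in (1,-1):
        k=sg*t>.03; print(sg,k.sum(),np.degrees(np.polyfit(s[k],t[k],1)[0]),t[k].mean(),np.percentile(t[k],[2,98]),np.percentile(s[k],[1,99]))
    im=z["im"]
    uv=proj(n,np.array([.646,-.1755,.06]),cp)[0].astype(int);cv2.imwrite(f"pics/rk_{n}.png",cv2.resize(im[uv[1]-60:uv[1]+60,uv[0]-60:uv[0]+60],(560,560),interpolation=2))
E
python3 -c "
import cv2
cv2.imwrite('pics/rk.png',cv2.resize(cv2.hconcat([cv2.imread('pics/rk_side.png'),cv2.imread('pics/rk_scene.png')]),(800,400)))"
```

```text
side 493 ((645.3339233398438, -175.10690307617188), (130.2213134765625, 109.86800384521484), 11.220220565795898)
[[ 570.7787  -133.89215]
 [ 592.15686 -241.66019]
 [ 719.88916 -216.32166]
 [ 698.511   -108.55362]]
1 250 0.17857445062859767 0.046997051111577016 [0.03889348 0.05317123] [-0.06378404  0.06438563]
-1 243 -0.0864972418814202 -0.0431304859298511 [-0.0533001  -0.03460493] [-0.06445494  0.06251294]
scene 514 ((645.7786865234375, -176.47543334960938), (134.87379455566406, 103.8897933959961), 11.701742172241211)
[[ 569.208   -139.28748]
 [ 590.2787  -241.0181 ]
 [ 722.34937 -213.66339]
 [ 701.2787  -111.93277]]
1 252 -0.4264716195818651 0.04511722844338146 [0.03841465 0.05052822] [-0.06360355  0.06588967]
-1 262 -0.5008921969053134 -0.04458357153699947 [-0.05221869 -0.03848668] [-0.06423001  0.06521501]
```

View pics/rk.png

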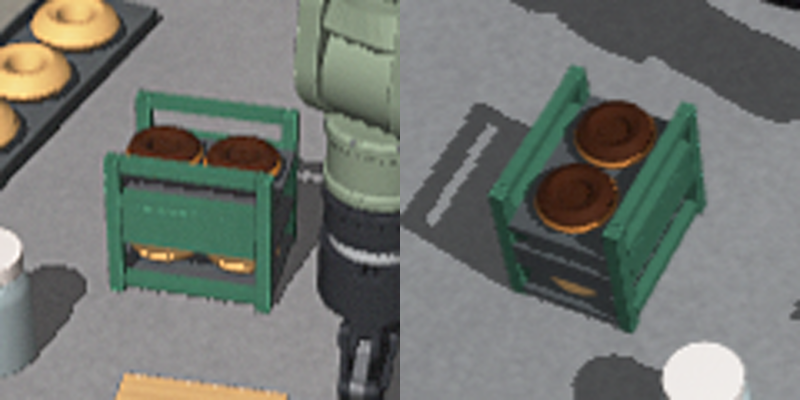

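```bash
python3 - <<'E'
from h import *
z=np.load("scene0.npz");cp=(z["K"],z["E"],0)
for u,v in [(215,130),(237,146),(214,150)]: print(deproj("scene",u,v,float(z["d"][v,u]),cp).round(3))
E
```

```text
[ 0.387 -0.445  0.064]
[ 0.354 -0.4   -0.002]
[ 0.441 -0.405  0.055]
```

Call:
carry_out:
  series:
    - [[-0.02, -0.005, 0.02], [0, 0, 0], 0.015]
    - [[-0.05, -0.01, 0.045], [0, 0, -0.01], 0.015]
    - [[-0.065, -0.03, 0.05], [0, 0, -0.02], 0.015]
    - [[-0.068, -0.06, 0.05], [0, 0, -0.033], 0.015]
    - [[-0.068, -0.095, 0.05], [0, 0, -0.033], 0.015]
    - [[-0.068, -0.12, 0.05], [0, 0, -0.033], 0.015]
    - [[-0.068, -0.12, 0.05], [0, 0, -0.033], 0.015]
    - [[-0.068, -0.12, 0.05], [0, 0, -0.033], 0.015]

```text
time: 16.15
ee_pos: [0.3709, -0.1265, 0.0834]
orientation: [-0.1, 0.995, -0.0, 0.002]
force: [-0.5, 0.8, -0.4]
opening: 0.0239
```

Call:
carry_out:
  series:
    - [[0, -0.03, -0.005], [0, 0, 0], 0.015]
    - [[0, -0.065, -0.012], [0, 0, 0], 0.015]
    - [[0.004, -0.095, -0.02], [0, 0, 0], 0.015]
    - [[0.004, -0.104, -0.021], [0, 0, 0], 0.015]
    - [[0.004, -0.104, -0.021], [0, 0, 0], 0.015]
    - [[0.004, -0.104, -0.021], [0, 0, 0], 0.015]
    - [[0.004, -0.104, -0.021], [0, 0, 0], 0.015]
    - [[0.004, -0.104, -0.021], [0, 0, 0], 0.015]

```text
time: 16.95
ee_pos: [0.3748, -0.2293, 0.0625]
orientation: [-0.101, 0.995, -0.0, 0.002]
force: [0.3, -0.8, -0.6]
opening: 0.0237
```

```bash
python3 - <<'E'
from h import *
s=state();print(s["time"],s["ee_pos"],s["orientation"],s["opening"],s["joint_pos"])
for n in ["side","scene","wrist"]:
    cp=P(n);im,d=grab_frame(n);np.savez(f"{n}11.npz",im=im,d=d,K=cp[0],E=cp[1])
    if n=="wrist": cv2.imwrite("pics/w11.png",im);continue
    uv=proj(n,np.array([.56,-.2,.06]),cp)[0].astype(int);y=max(uv[1]-75,0);x=max(uv[0]-100,0);cv2.imwrite(f"pics/{n}11.png",cv2.resize(im[y:y+150,x:x+200],(800,600),interpolation=2))
    v,u=np.nonzero(d>0);p=deproj(n,u,v,d[v,u],cp);c=im[v,u].astype(int)
    m=(c[:,2]>c[:,0]+30)&(c[:,2]>110)&(p[:,1]>-.28)&(p[:,1]<-.12)&(p[:,0]>.42)&(p[:,0]<.57)&(p[:,2]<.1)&(p[:,2]>.03)
    q=p[m]
    if len(q)>50:
        r=cv2.minAreaRect((q[:,:2]*1000).astype(np.float32));print(n,len(q),r,"z",np.median(q[:,2]))
        A=np.c_[q[:,:2]-q[:,:2].mean(0),np.ones(len(q))];print(np.linalg.lstsq(A,q[:,2],rcond=None)[0],q.mean(0))
E
```

```text
16.95 [ 0.37484438 -0.22925521  0.06251795] [-1.01286000e-01  9.94854756e-01 -5.19773313e-05  2.27132586e-03] 0.023739040715628622 [-0.71948377  0.32978738 -0.69867807  0.53915884  0.00325341 -0.9223991 ]
side 746 ((484.3280334472656, -205.31948852539062), (136.06570434570312, 65.88970947265625), 12.723182678222656) z 0.06653448339771723
[-0.0120714  -0.01706589  0.06650503] [ 0.48710125 -0.20144435  0.06650503]
scene 843 ((485.9078369140625, -204.89242553710938), (137.38938903808594, 61.92634963989258), 11.307059288024902) z 0.06567138142561468
[-0.00982864  0.01205739  0.06581128] [ 0.4884069  -0.20459228  0.06581128]
```

View pics/side11.png

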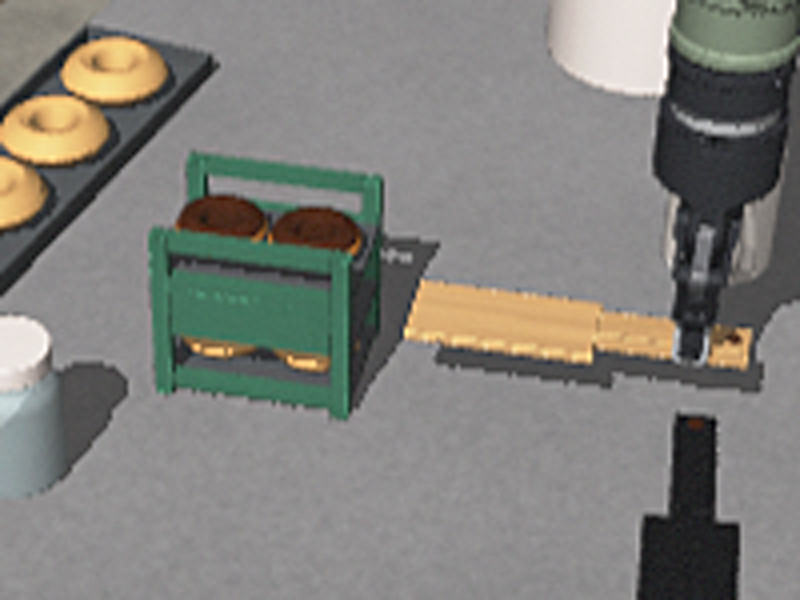

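View pics/scene11.png

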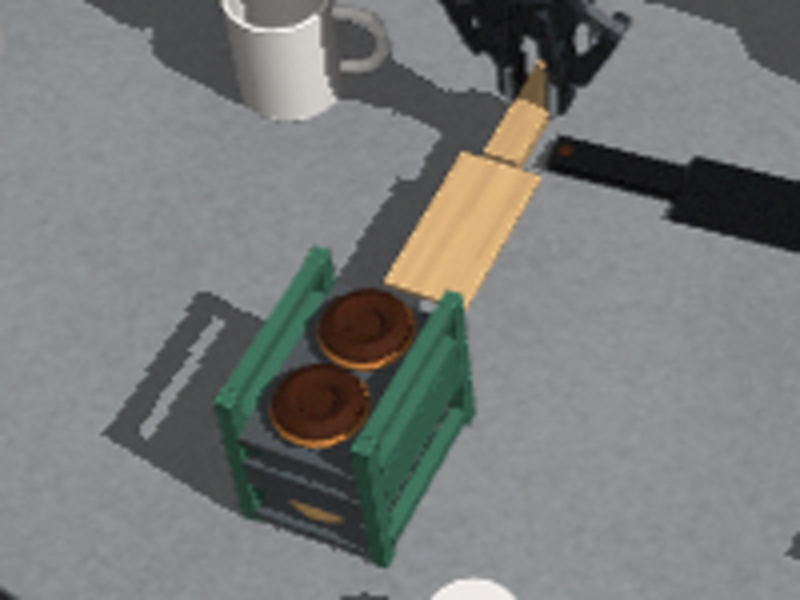

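View pics/w11.png

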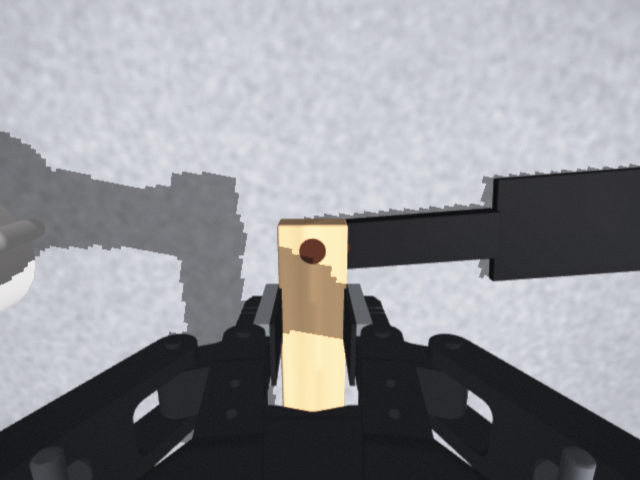

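The blade is lined up with the middle tier, about 3 mm left of its centre line and at a 0.059 m underside. I'll correct that and insert halfway.

Call:
carry_out:
  series:
    - [[0.0075, -0.001, 0], [0, 0, 0], 0.015]
    - [[0.018, 0.001, 0], [0, 0, 0], 0.015]
    - [[0.03, 0.0035, 0], [0, 0, 0], 0.015]
    - [[0.042, 0.006, 0], [0, 0, 0], 0.015]
    - [[0.054, 0.0085, 0], [0, 0, 0], 0.015]
    - [[0.064, 0.0105, 0], [0, 0, 0], 0.015]
    - [[0.069, 0.0115, 0], [0, 0, 0], 0.015]
    - [[0.069, 0.0115, 0], [0, 0, 0], 0.015]

```text
time: 17.9
ee_pos: [0.4448, -0.2183, 0.0625]
orientation: [-0.101, 0.995, -0.0, 0.002]
force: [0.1, -0.5, -0.1]
opening: 0.0234
```

```bash
python3 - <<'E'
from h import *
s=state();print(s["time"],s["ee_pos"],s["force"],s["torque"])
for n in ["side","scene"]:
    cp=P(n);im,d=grab_frame(n)
    uv=proj(n,np.array([.56,-.2,.06]),cp)[0].astype(int);y=max(uv[1]-75,0);x=max(uv[0]-100,0);cv2.imwrite(f"pics/{n}12.png",cv2.resize(im[y:y+150,x:x+200],(800,600),interpolation=2))
E
```

```text
17.9 [ 0.44478738 -0.21830045  0.06245667] [ 0.06066513 -0.46501917 -0.0711636 ] [ 0.02015749  0.04389128 -0.04611294]
```

View pics/side12.png

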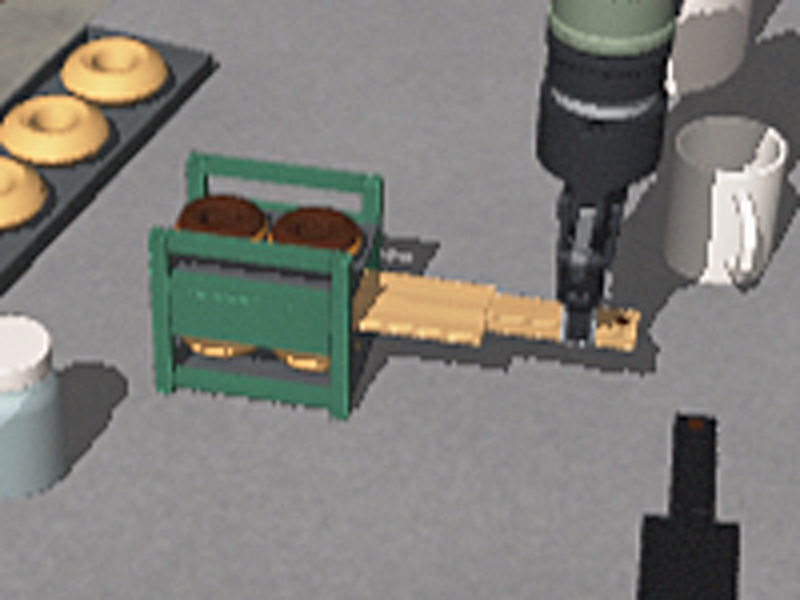

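View pics/scene12.png

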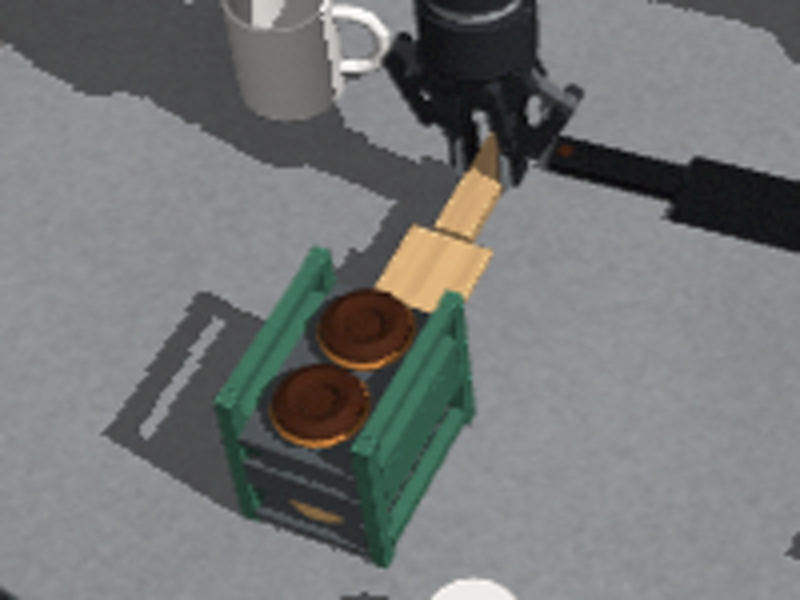

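It's entering cleanly with no contact force. Inserting 72 mm more.

Call:
carry_out:
  series:
    - [[0.01, 0.002, 0], [0, 0, 0], 0.015]
    - [[0.02, 0.004, 0], [0, 0, 0], 0.015]
    - [[0.03, 0.006, -0.001], [0, 0, 0], 0.015]
    - [[0.04, 0.008, -0.002], [0, 0, 0], 0.015]
    - [[0.05, 0.0102, -0.003], [0, 0, 0], 0.015]
    - [[0.06, 0.0123, -0.004], [0, 0, 0], 0.015]
    - [[0.0705, 0.0145, -0.004], [0, 0, 0], 0.015]
    - [[0.0705, 0.0145, -0.004], [0, 0, 0], 0.015]

```text
time: 18.8
ee_pos: [0.5159, -0.2036, 0.0584]
orientation: [-0.102, 0.995, -0.0, 0.003]
force: [0.5, -0.4, -0.8]
opening: 0.0234
```

Call:
carry_out:
  series:
    - [[0, 0, -0.0015], [0, 0, 0], 0.015]
    - [[0, 0, -0.003], [0, 0, 0], 0.015]
    - [[0.002, 0.0004, -0.003], [0, 0, 0], 0.015]
    - [[0.004, 0.0008, -0.003], [0, 0, 0], 0.015]
    - [[0.006, 0.0012, -0.003], [0, 0, 0], 0.015]
    - [[0.008, 0.0016, -0.003], [0, 0, 0], 0.015]
    - [[0.008, 0.0016, -0.003], [0, 0, 0], 0.015]
    - [[0.008, 0.0016, -0.003], [0, 0, 0], 0.015]

```text
time: 19.6
ee_pos: [0.5239, -0.2021, 0.0554]
orientation: [-0.102, 0.995, -0.0, 0.003]
force: [0.4, -0.1, 0.2]
opening: 0.0239
```

Call:
carry_out:
  series:
    - [[0.001, 0.0002, -0.001], [0, 0, 0], 0.015]
    - [[0.002, 0.0004, -0.0015], [0, 0, 0], 0.015]
    - [[0.003, 0.0006, -0.0015], [0, 0, 0], 0.015]
    - [[0.004, 0.0008, -0.0015], [0, 0, 0], 0.015]
    - [[0.005, 0.001, -0.0015], [0, 0, 0], 0.015]
    - [[0.005, 0.001, -0.0015], [0, 0, 0], 0.015]
    - [[0.005, 0.001, -0.0015], [0, 0, 0], 0.015]
    - [[0.005, 0.001, -0.0015], [0, 0, 0], 0.015]

```text
time: 20.4
ee_pos: [0.5257, -0.2009, 0.0529]
orientation: [-0.101, 0.995, -0.0, -0.001]
force: [-8.7, -1.3, 0.6]
opening: 0.0244
```

The blade is against the back stop (8.7 N at TCP x = 0.526, as predicted). Now lowering until it rests on the shelf.

Call:
carry_out:
  series:
    - [[0.001, 0.0002, -0.0007], [0, 0, 0], 0.015]
    - [[0.001, 0.0002, -0.0014], [0, 0, 0], 0.015]
    - [[0.001, 0.0002, -0.002], [0, 0, 0], 0.015]
    - [[0.001, 0.0002, -0.002], [0, 0, 0], 0.015]
    - [[0.001, 0.0002, -0.002], [0, 0, 0], 0.015]
    - [[0.001, 0.0002, -0.002], [0, 0, 0], 0.015]
    - [[0.001, 0.0002, -0.002], [0, 0, 0], 0.015]
    - [[0.001, 0.0002, -0.002], [0, 0, 0], 0.015]

```text
time: 21.2
ee_pos: [0.5256, -0.201, 0.0516]
orientation: [-0.101, 0.995, -0.0, -0.002]
force: [-7.0, -0.7, 8.3]
opening: 0.0236
```

```bash
python3 - <<'E'
from h import *
s=state();print(s["time"],s["ee_pos"],s["force"],s["torque"])
for n in ["side","scene","wrist"]:
    cp=P(n);im,d=grab_frame(n)
    if n=="wrist": cv2.imwrite("pics/w13.png",im);continue
    uv=proj(n,np.array([.56,-.2,.06]),cp)[0].astype(int);y=max(uv[1]-75,0);x=max(uv[0]-100,0);cv2.imwrite(f"pics/{n}13.png",cv2.resize(im[y:y+150,x:x+200],(800,600),interpolation=2))
E
```

```text
21.2 [ 0.5255632  -0.20095699  0.05160998] [-6.95641547 -0.73421167  8.29766713] [-0.00665087  1.04791403 -0.03904976]
```

View pics/side13.png

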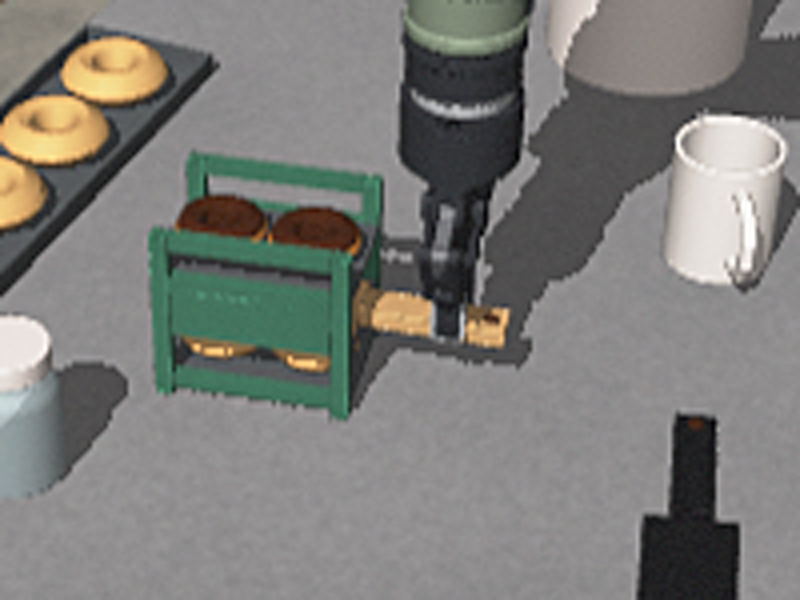

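View pics/scene13.png

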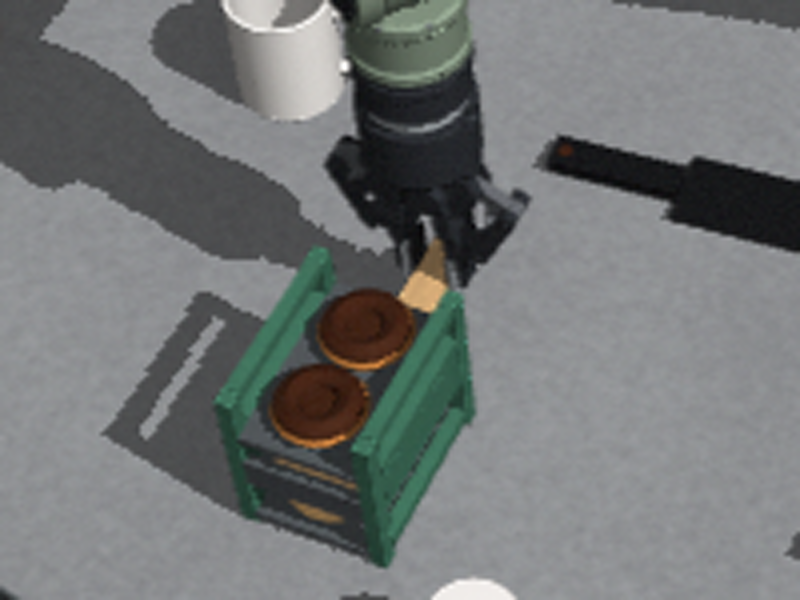

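The tip shows in the back slot and only the handle is outside. Relaxing the press, opening, then rising clear.

Call:
carry_out:
  series:
    - [[0, 0, -0.0005], [0, 0, 0], 0.015]
    - [[0, 0, 0], [0, 0, 0], 0.03]
    - [[0, 0, 0], [0, 0, 0], 0.05]
    - [[0, 0, 0], [0, 0, 0], 0.0854]
    - [[0, 0, 0], [0, 0, 0], 0.0854]
    - [[0, 0, 0], [0, 0, 0], 0.0854]
    - [[0, 0, 0], [0, 0, 0], 0.0854]
    - [[0, 0, 0], [0, 0, 0], 0.0854]

```text
time: 22.15
ee_pos: [0.5255, -0.201, 0.0516]
orientation: [-0.101, 0.995, -0.0, -0.002]
force: [-0.4, -0.4, 0.3]
opening: 0.0856
```

Call:
carry_out:
  series:
    - [[0, 0, 0.01], [0, 0, 0], 0.0854]
    - [[0, 0, 0.03], [0, 0, 0], 0.0854]
    - [[-0.01, 0, 0.06], [0, 0, 0], 0.0854]
    - [[-0.03, 0.02, 0.1], [0, 0, 0], 0.0854]
    - [[-0.06, 0.05, 0.13], [0, 0, 0], 0.0854]
    - [[-0.09, 0.08, 0.15], [0, 0, 0], 0.0854]
    - [[-0.12, 0.11, 0.15], [0, 0, 0], 0.0854]
    - [[-0.13, 0.12, 0.15], [0, 0, 0], 0.0854]

```text
time: 22.95
ee_pos: [0.3928, -0.0787, 0.2026]
orientation: [-0.101, 0.995, -0.0, -0.002]
force: [0.0, -0.0, 0.2]
opening: 0.085
```

```bash
python3 - <<'E'
from h import *
s=state();print(s["time"],s["ee_pos"],s["force"],s["opening"])
for n in ["side","scene","wrist"]:
    cp=P(n);im,d=grab_frame(n)
    if n=="wrist": cv2.imwrite("pics/w14.png",im)
    else:
        uv=proj(n,np.array([.56,-.2,.06]),cp)[0].astype(int);y=max(uv[1]-75,0);x=max(uv[0]-100,0);cv2.imwrite(f"pics/{n}14.png",cv2.resize(im[y:y+150,x:x+200],(800,600),interpolation=2))
    v,u=np.nonzero(d>0);p=deproj(n,u,v,d[v,u],cp);c=im[v,u].astype(int)
    m=(c[:,2]>c[:,0]+30)&(c[:,2]>110)&(p[:,1]>-.28)&(p[:,1]<-.14)&(p[:,0]>.42)&(p[:,0]<.585)&(p[:,2]<.075)&(p[:,2]>.045)
    q=p[m]
    if len(q)>20:
        a=np.array([.9796,.2011]);b=np.array([-.2011,.9796]);w=q[:,:2]-[.6457,-.175]
        sx=w@a;print(n,len(q),"rack x",np.percentile(sx,[0.5,50,99.5]).round(4),"lat",np.median(w@b).round(4),"z",np.median(q[:,2]).round(4),"slope",np.polyfit(sx,q[:,2],1)[0].round(3),"axis",np.polyfit(sx,w@b,1)[0].round(3))
E
```

```text
22.95 [ 0.39277957 -0.07868365  0.2026391 ] [ 0.0448576  -0.03278918  0.21270097] 0.0850297091776229
side 329 rack x [-0.1573 -0.1118 -0.0632] lat 0.0072 z 0.062 slope -0.005 axis 0.009
scene 229 rack x [-0.1587 -0.1244 -0.0872] lat 0.0006 z 0.0618 slope 0.039 axis -0.022
wrist 629 rack x [-0.1596 -0.1525 -0.1304] lat -0.0048 z 0.0622 slope 0.062 axis -0.54
```

View pics/side14.png

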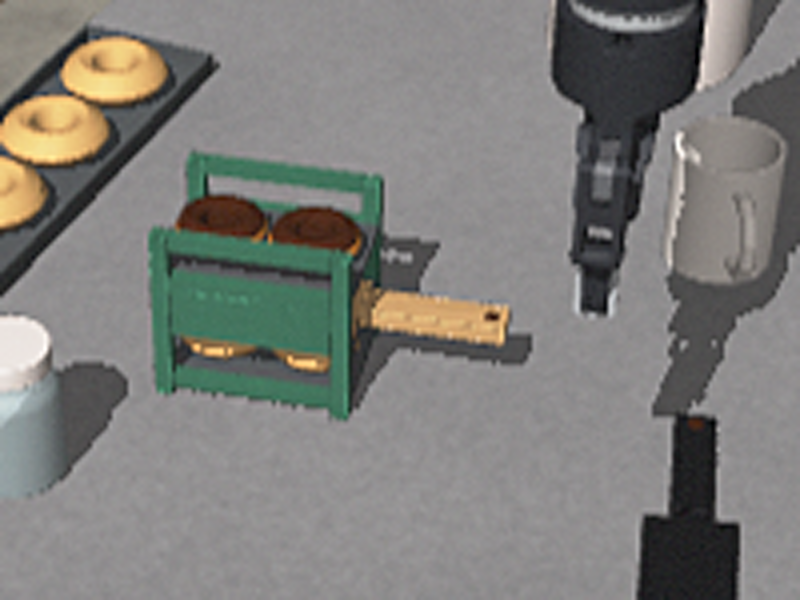

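View pics/w14.png

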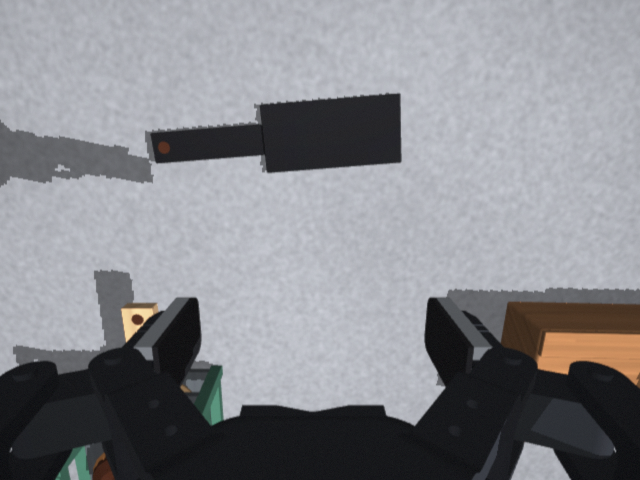

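View pics/scene14.png

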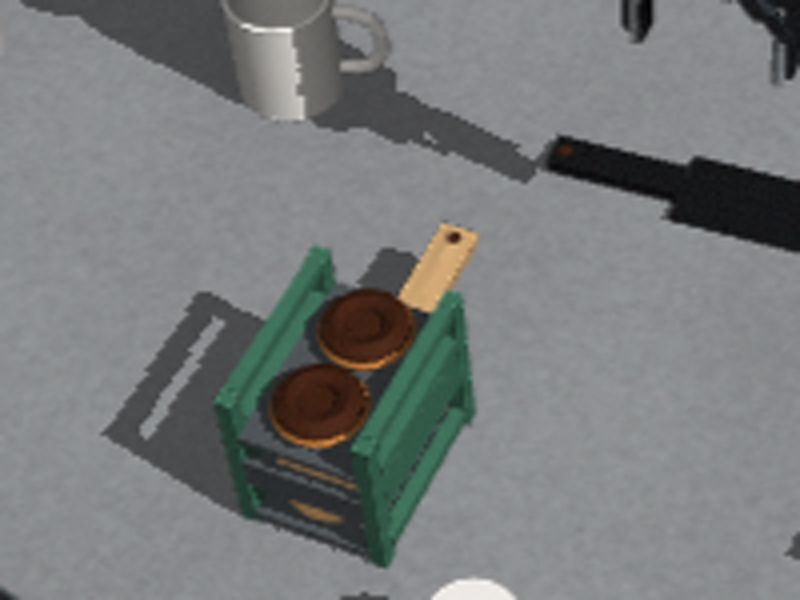

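The handle's tail is at rack x = -158 mm, which is exactly what fully home gives. Its top is at 62 mm, so it lies flat on the shelf, and the bystanders haven't moved. Handing in.

```bash
python3 -c "
from workcell import *
print(hand_in())"
```

```text
the job is handed in; nothing more can be done
None
```

The paddle is in the middle tier, blade fully in and handle sticking out of the front. I handed the job in at about 23 s of the 72 s allowed; no verdict was reported.

**What I did:** I pressed on the blade with about 7 N and slid it until it overhung the holder's edge by 60 mm. I gripped it by the blade sides, drew it out, turned it, laid it flat on the counter and let go. I then took it by the handle and slid it in blade-first until it met the back stop at about 9 N. After lowering it onto the shelf I released it and backed away.

**Last checks:**
- **Position:** the handle's end is at rack x of about -158 mm, which is what fully home should give.
- **Lying flat:** the handle's top is about 62 mm up, as it should be when flat on the shelf. The clearest views, side and scene, show a slope between about 0 and 2°. The wrist camera saw only part of the handle, so its slope and angle readings were not usable.
- **Sideways position:** the cameras disagree, from -5 to +7 mm off the tier's centre line. The scene camera, which sees the top of the handle best, gives under 1 mm.
- **Bystanders:** the mug looks unmoved in the last pictures. The visible part of the jar does too, but I did not measure either again. The shaker was outside the final close-ups and nowhere near the arm's path after the draw-out.

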